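# Key machine changeover

### The arm

A 6-joint arm with a two-finger parallel gripper is mounted at the origin on the work surface. World frame = base frame: x ahead of the robot, y to its left, z up, the work surface at z = 0. Lengths are in mm, angles in rad, forces in N, time in s.
With the tool pointing down it reaches from about 350 to 875 mm from the base axis. Payload 4.2 kg.
Tool frame: the origin (TCP) lies on the mounting face of the last link; the fingertips stand 173 mm ahead of it and the grasp point (between the pads) lies 155 mm ahead of it; z points along the fingers, y is the direction in which the jaws open and shut (so a half turn about z gives the same grasp; the last joint's range is limited). The gripper opens to 85 mm and grips with 20 to 120 N. Pads are 22 mm wide; open, the fingers measure 114 mm over their backs; the gripper's body (76 mm by 85 mm) begins 54 mm behind the grasp point. The pads swing forward as they close: fully open they stand 13 mm farther back than shut.
Start: joints at [1.563, 0.385, 0.008, 0, -1.194, -0.259], TCP at [164.747, 602.875, 404.712] pointing down, gripper open.
Joint ranges: [-3.14, 3.14], [-1.21, 2.06], [-1.07, 1.41], [-3.16, 2.05], [-2.99, -0.16], [-3.1, 3.1]. Speed limits (rad/s): [2.79, 2.79, 3.14, 3.14, 3.14, 3.14].

### API

Orientations are given as a unit quaternion [x, y, z, w].
In Python, from bench import arm gives the robot as it stands. The module is installed in compiled form; this text tells all that it offers.
- The arm moves only by the tool play_rows, never from a script. Its argument "moves" is a list of rows, each a list of 3 entries, a list of its own where there are three numbers: the shift along the world's x, y, z in units of 30 cm (1.0 is 30 cm), then the turn about the world's z in units of 30 degrees (1.0 is 30 degrees), then the gripper's target within -1 to 1 (shut at 1, half-way at 0, fully open at -1). In form: [[[x, y, z], turn, jaw], ...]. A call has 1 to 12 rows; each row is the pose to reach, as a shift and turn from the pose measured when the call began; what a row does not reach only later rows make up. A row lasts 1/8 s, in which the tool goes at most 62.5 mm and 10.7 degrees, less where a joint would pass 70% of its speed; a pose out of reach is approached as far as the arm can. A call with a number of a shift or a turn outside -1 to 1 is refused whole. A call with a gripper value outside its range is refused whole. The fingers move at their own pace and stop on an object; the grip force is fixed at half the most. Time passes only in rows, so rows that repeat a pose let the fingers close. It gives the time, the measured TCP pose, the force and the opening at its end, in the units of the state.
- arm.read_state(): the state, without advancing time (a new reading comes with each control period).
- arm.get_image(name): name is "side" or "top"; returns a dict with "pixels" (480x640x3 uint8, red, green, blue), "vfov" (degrees; the focal length in pixels is half the picture's height over the tangent of half this angle, whatever the lens; pixels are square), "cx", "cy" (the principal point, pixels), "xyz" and "rotation" of the camera in the world. Camera axes: x right, y up, looking along -z (the intrinsics and any distortion apply to the point x, -y, -z); pixel columns grow to the right and rows downward; lengths in mm; the calibration is good to about 2 mm. A picture is of the moment at which its call begins. There is no depth.
- arm.job_done(): hands the job in, once; it reports no verdict.
Trained networks look in a picture, given as the dict that the camera call returned (one of the last four; its "shot" number tells which), for a name from the list of things; names that differ only in an ending like _2 or _b are one class to them, and where a whole thing is asked for, a point or a joint stands for the part that bears it (a point fixed in the world has none). Each returns a list of dicts, best first, with "conf" (0 to 1); they miss things now and then, are a little off and sometimes report something else, mostly with a low value. They report only what shows in the picture. A call takes as long as a camera call.
- arm.look_for(name, picture): "centre" ([x, y, z] in mm, in world coordinates, good to about 4 mm: the middle of the surface that is visible of it).
The state is a dict: "clock": time; "joints": joint angles; "joint_vel": joint speeds; "joint_efforts": joint torques, N m; "position": TCP position; "ee_rot": TCP orientation; "contact_force": force on the tool from outside, world axes, zero at the start; "wrist_torque": the same for the moment, N m; "gripper_width": finger opening in mm.
Only numpy, scipy, OpenCV 4.12 (cv2) and the standard library are available. Lean on these libraries where they do the work, as an engineer would, in place of code of your own. Each camera call takes 0.05 s, during which the arm holds its last target.

### The job

Change the key-cutting machine over for the next job: tip the spring-loaded clear guard up by its knob until it snaps open and let go, then swap the two key clamps so that each stands upright, flat on the floor of the seat the other one had, and move every car-key fob from the machine into the grey tray beside it. Once that is done, tip the guard back until it snaps shut. Leave the tool pot, oil bottle and padlock alone.

Things in the scene. Friction and masses are not known exactly. Their poses are not given: they have to be found in the camera images.
- machine: key-cutting machine, fixed. White deck 340 mm wide (its y), 30 mm high, from x = -145 to +43 mm, an 8 mm lip at its front edge only; behind it a grey housing to x = +133 mm, 92 mm high, then a motor to x = +235 mm, 102 mm high. Origin on the bench under the middle; x points away from the robot at yaw 0. The deck between the seats is free and serves to park a clamp.
- guard (a joint): angle (rad) of the clear guard flap (250 mm wide, 108 mm from hinge to edge) about a hinge along the machine's y. 0 = shut: sloping up towards the robot, 25 degrees above level, over the seats; 1.745 = open: leaning back, 125 degrees from the same level. A spring drives it to one stop or the other; snap point about 1.0; at most 2.5 N at the knob. Open, it leaves the seats clear.
- guard_hinge (a point): middle of the guard's hinge axis, 100 mm above the bench and 45 mm behind the machine's origin; axes as the machine's (y along the hinge).
- guard_knob (a point): centre of the guard's black knob, a cylinder of 22 mm diameter and 26 mm length lying along the hinge direction, at the end of a 10 mm steel stem in the middle of the flap's free edge, 150 mm from the hinge axis and 42 mm beyond the flap's edge. Pinched on its two end faces from above, it can turn between the fingers while it is led round the hinge.
- seat_left (a point): left (machine +y) seat: a square of steel rims 6 mm high and 5 mm thick, inside 59 x 59 mm, on the machine's deck. The point is the middle of its floor, level with the deck (30 mm above the bench); axes as the machine's.
- seat_right (a point): right (machine -y) seat: a square of steel rims 6 mm high and 5 mm thick, inside 59 x 59 mm, on the machine's deck. The point is the middle of its floor, level with the deck (30 mm above the bench); axes as the machine's.
- flat_clamp: clamp for flat keys, starting in one of the two seats: steel foot 46 x 46 x 20 mm, on it a brass block 40 mm (own x) x 26 mm (own y), from 20 to 54 mm high; 0.2 to 0.42 kg. Origin: centre of its underside. Grip the brass block across own y.
- round_clamp: clamp for tubular keys, starting in the other seat: round steel foot 46 mm in diameter and 20 mm high, on it a brass barrel 26 mm in diameter, from 20 to 66 mm high; 0.2 to 0.4 kg. Origin: centre of its underside.
- fob1: black plastic car-key fob, a rounded box 58 x 34 x 15 mm (own x, y, z), 50 g, lying flat on the machine's deck in front of the seats, long side roughly along the machine's x. Origin: centre of its underside. May be absent (None).
- fob2: black plastic car-key fob, a rounded box 58 x 34 x 15 mm (own x, y, z), 50 g, lying flat on the machine's deck in front of the seats, long side roughly along the machine's x. Origin: centre of its underside. May be absent (None).
- fob3: black plastic car-key fob, a rounded box 58 x 34 x 15 mm (own x, y, z), 50 g, lying flat on the machine's deck in front of the seats, long side roughly along the machine's x. Origin: centre of its underside. May be absent (None).
- tray: grey plastic tray, loose, 220 x 140 x 35 mm outside (own x, y, z), walls and floor 4 to 5 mm, on the bench to the left or right of the machine. Origin: centre of its underside.
- tool_pot: bystander: steel pot 70 mm in diameter, 90 mm high, tools in it reach to 150 mm; on the other side of the machine from the tray. Origin: centre of its underside.
- oil: bystander: white oil bottle 50 mm in diameter, 120 mm high, behind on the right. Origin: centre of its underside.
- padlock: bystander: brass padlock 50 mm wide, 75 mm high, standing behind on the left. Origin: centre of its underside.

How it is judged (in metres and radians):
On the way, in this order (a step that is already met when the one before it is completed fails the run):
1. the guard has snapped open against its stop and is let go (value of joint guard above 1.68 rad and distance between the grasp point and guard_knob above 0.05 m), for 0.2 s.
2. with the guard open, the clamps stand in each other's seats and every fob lies in the tray (value of joint guard above 1.68 rad and distance of each of flat_clamp, round_clamp from where it was at the start of the episode above 0.13 m and ((horizontal distance between flat_clamp and seat_left below 0.014 m and z of flat_clamp in the frame of seat_left below 0.004 m and angle between each of flat_clamp, round_clamp's own z axis and vertical below 0.08 rad and horizontal distance between round_clamp and seat_right below 0.014 m and z of round_clamp in the frame of seat_right below 0.004 m) or (horizontal distance between flat_clamp and seat_right below 0.014 m and z of flat_clamp in the frame of seat_right below 0.004 m and angle between each of flat_clamp, round_clamp's own z axis and vertical below 0.08 rad and horizontal distance between round_clamp and seat_left below 0.014 m and z of round_clamp in the frame of seat_left below 0.004 m)) and x of fob1 in the frame of tray between -0.105 and 0.105 m and y of fob1 in the frame of tray between -0.065 and 0.065 m and z of each of fob1, fob2, fob3 in the frame of tray below 0.034 m and x of fob2 in the frame of tray between -0.105 and 0.105 m and y of fob2 in the frame of tray between -0.065 and 0.065 m and x of fob3 in the frame of tray between -0.105 and 0.105 m and y of fob3 in the frame of tray between -0.065 and 0.065 m and linear speed of each of fob1, fob2, fob3, flat_clamp, round_clamp below 0.03 m/s), for 0.2 s.
3. the guard has snapped shut against its stop and is let go (value of joint guard below 0.06 rad and distance between the grasp point and guard_knob above 0.05 m), for 0.2 s.
At the end, for the whole second after the job is handed in: The guard is shut (joint below 0.06 rad); each clamp stands in the seat the other had at the start (within 14 mm of the seat's middle, foot less than 4 mm above its floor, tilted less than 0.08 rad); every fob that is there lies inside the tray below its rim; all at rest and let go (value of joint guard below 0.06 rad and distance of each of flat_clamp, round_clamp from where it was at the start of the episode above 0.13 m and ((horizontal distance between flat_clamp and seat_left below 0.014 m and z of flat_clamp in the frame of seat_left below 0.004 m and angle between each of flat_clamp, round_clamp's own z axis and vertical below 0.08 rad and horizontal distance between round_clamp and seat_right below 0.014 m and z of round_clamp in the frame of seat_right below 0.004 m) or (horizontal distance between flat_clamp and seat_right below 0.014 m and z of flat_clamp in the frame of seat_right below 0.004 m and angle between each of flat_clamp, round_clamp's own z axis and vertical below 0.08 rad and horizontal distance between round_clamp and seat_left below 0.014 m and z of round_clamp in the frame of seat_left below 0.004 m)) and x of fob1 in the frame of tray between -0.105 and 0.105 m and y of fob1 in the frame of tray between -0.065 and 0.065 m and z of each of fob1, fob2, fob3 in the frame of tray below 0.034 m and x of fob2 in the frame of tray between -0.105 and 0.105 m and y of fob2 in the frame of tray between -0.065 and 0.065 m and x of fob3 in the frame of tray between -0.105 and 0.105 m and y of fob3 in the frame of tray between -0.065 and 0.065 m and linear speed of each of fob1, fob2, fob3, flat_clamp, round_clamp below 0.03 m/s); the robot touches nothing.
It fails at once if the pot of tools is moved by more than 40 mm or tipped over (distance of tool_pot from where it was at the start of the episode above 0.04 m or angle between tool_pot's own z axis and vertical above 0.5 rad).
It fails at once if the oil bottle is moved by more than 40 mm or tipped over (distance of oil from where it was at the start of the episode above 0.04 m or angle between oil's own z axis and vertical above 0.5 rad).
It fails at once if the padlock is moved by more than 40 mm or tipped over (distance of padlock from where it was at the start of the episode above 0.04 m or angle between padlock's own z axis and vertical above 0.5 rad).
Of fob1, fob2, fob3 only 2 to 3 are there at a start; the rules pass over those that are not, and their reading is None.
At some moment in a run one of fob1, fob2, fob3, tray may be knocked a few centimetres aside while the robot is not near it.
Once in a run the grip may slacken for a moment while it holds something.
It also fails if it takes over 210 s, if anything falls off the work surface, if the arm or the gripper's body presses on something with over 40 N, if the wrist force passes 120 N, or if a joint passes its speed limit or range.

## Working session

There is one attempt and no reset: what is moved stays moved. The work goes in short steps, Python scripts to look and compute and a tool call to move; the robot and the scene stay as the last step left them, time stands still between calls to the robot, and variables do not carry over. Pictures are saved under pics/ and viewed, and the job is handed in when it is done.

Besides the shell and the picture viewer there is one more tool, called after ">>>" as name([rows], argument=value, ...), one row to a line, values as JSON. play_rows: Moves the arm, as the interface text tells. Shifts and turns lie within -1 to 1; 1 stands for 30 cm of shift or 30 degrees of turn. Its arguments: {"type":"object","properties":{"moves":{"type":"array"}},"required":["moves"]}

```bash
mkdir -p pics; ls; cat > h.py <<'E'
from bench import arm
import numpy as np, cv2
def snap(n,f):
    p=arm.get_image(n); cv2.imwrite('pics/'+f,cv2.cvtColor(np.asarray(p['pixels'],dtype=np.uint8),cv2.COLOR_RGB2BGR)); return p
E
python3 - <<'E'
from h import *
s=arm.read_state(); print(s)
for n in ['top','side']:
    p=snap(n,n+'0.png'); print({k:v for k,v in p.items() if k!='pixels'})
    for t in ['machine','guard','guard_hinge','guard_knob','seat_left','seat_right','flat_clamp','round_clamp','fob1','tray','tool_pot','oil','padlock']:
        try: print(n,t,[(np.round(d['centre']).tolist(),round(d['conf'],2)) for d in arm.look_for(t,p)][:5])
        except Exception as e: print(t,e)
E
```

```text
pics
{'clock': 0.0, 'joints': array([ 1.56261396e+00,  3.85554904e-01,  6.61482469e-03, -5.21959357e-04,
       -1.19398419e+00, -2.58584995e-01]), 'joint_vel': array([-0.00133015,  0.00246522,  0.00081769, -0.00093235, -0.00028547,
       -0.00021489]), 'joint_efforts': array([ 1.10355199e-03, -3.92286944e+01,  1.88399577e+01,  4.18607980e+00,
       -4.56464215e-03, -6.10223818e-07]), 'position': array([164.67660006, 602.69758827, 403.61444978]), 'ee_rot': array([ 9.91104178e-01, -1.33083875e-01, -1.07806184e-04,  1.08593298e-03]), 'contact_force': array([-0.28525092, -0.41131026, -0.03541707]), 'wrist_torque': array([-0.01744755, -0.00241416,  0.04876636]), 'gripper_width': 85.15668228561911}
{'vfov': 46.23345951572376, 'cx': 320.9645332836881, 'cy': 242.87681229022937, 'xyz': array([ 413.63796556,    3.1615    , 1250.16922043]), 'rotation': array([ 0.04252031, -0.0479613 , -0.69872249,  0.7125157 ]), 'shot': 1}
top machine [([567.0, 42.0, 92.0], 0.63), ([482.0, -34.0, 49.0], 0.2)]
top guard [([542.0, 49.0, 126.0], 0.58)]
top guard_hinge [([572.0, 37.0, 94.0], 0.81)]
top guard_kno
[... 702 characters left out ...]
: 2}
side machine [([569.0, 82.0, 89.0], 0.75)]
side guard [([540.0, 62.0, 123.0], 0.96)]
side guard_hinge [([458.0, 170.0, 42.0], 0.72), ([570.0, 90.0, 90.0], 0.56)]
side guard_knob [([539.0, 59.0, 127.0], 0.66)]
side seat_left [([572.0, 84.0, 91.0], 0.71)]
side seat_right [([573.0, 86.0, 87.0], 0.7), ([540.0, 59.0, 124.0], 0.61)]
side flat_clamp [([490.0, -21.0, 48.0], 0.77)]
side round_clamp [([523.0, 146.0, 49.0], 0.84)]
side fob1 [([460.0, 169.0, 45.0], 0.84), ([431.0, -44.0, 45.0], 0.66)]
side tray [([512.0, 369.0, 2.0], 0.95)]
side tool_pot [([518.0, -353.0, 78.0], 0.76), ([495.0, -23.0, 47.0], 0.57)]
side oil [([688.0, -296.0, 62.0], 0.83)]
side padlock [([680.0, 320.0, 45.0], 0.93)]
```

View pics/top0.png

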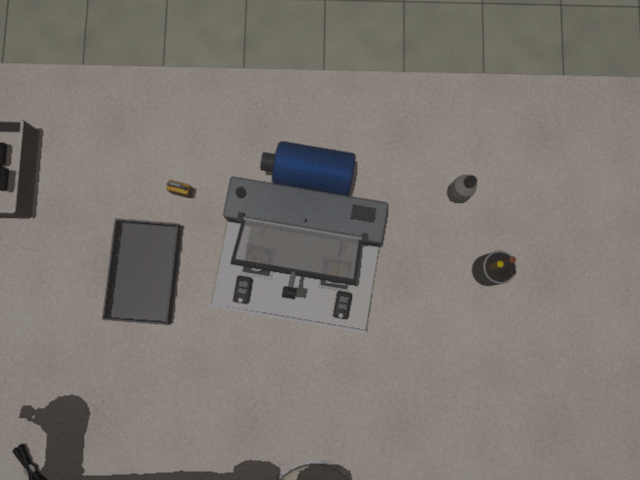

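View pics/side0.png

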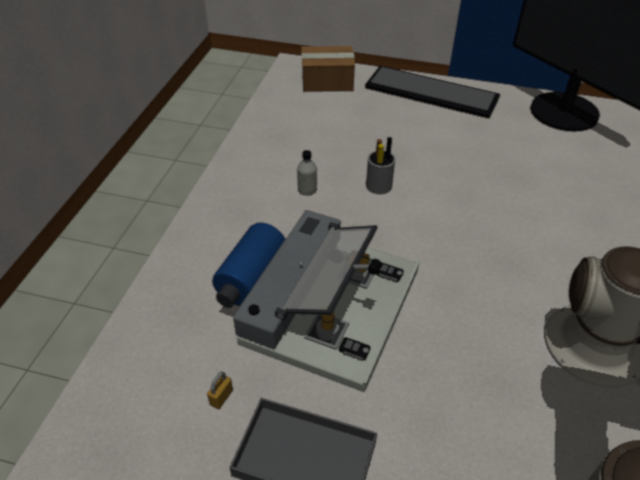

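```bash
cat >> h.py <<'E'
from scipy.spatial.transform import Rotation as R
def cam(p):
    f=240/np.tan(np.radians(p['vfov'])/2)
    return f,R.from_quat(p['rotation']).as_matrix(),np.array(p['xyz']),p['cx'],p['cy']
def back(p,u,v,z):
    f,M,c,cx,cy=cam(p); d=M@np.array([(u-cx)/f,-(v-cy)/f,-1]); return c+d*(z-c[2])/d[2]
def proj(p,X):
    f,M,c,cx,cy=cam(p); q=(np.atleast_2d(X)-c)@M; return np.c_[cx+f*q[:,0]/-q[:,2],cy-f*q[:,1]/-q[:,2]]
def crop(src,dst,x0,y0,x1,y1,k):
    im=cv2.imread('pics/'+src); cv2.imwrite('pics/'+dst,cv2.resize(im[y0:y1,x0:x1],None,fx=k,fy=k,interpolation=cv2.INTER_CUBIC))
E
python3 - <<'E'
from h import *
crop('top0.png','top0c.png',200,130,400,340,2.85)
crop('side0.png','side0c.png',200,200,430,400,3)
p=arm.get_image('top')
for u,v,z in [(212,305,35),(367,330,35),(232,178,92),(387,204,92)]: print(np.round(back(p,u,v,z),1))
E
```

```text
[431.1 226.4  35. ]
[ 384.4 -106.7   35. ]
[696.8 185.5  92. ]
[ 647.8 -141.3   92. ]
```

View pics/top0c.png

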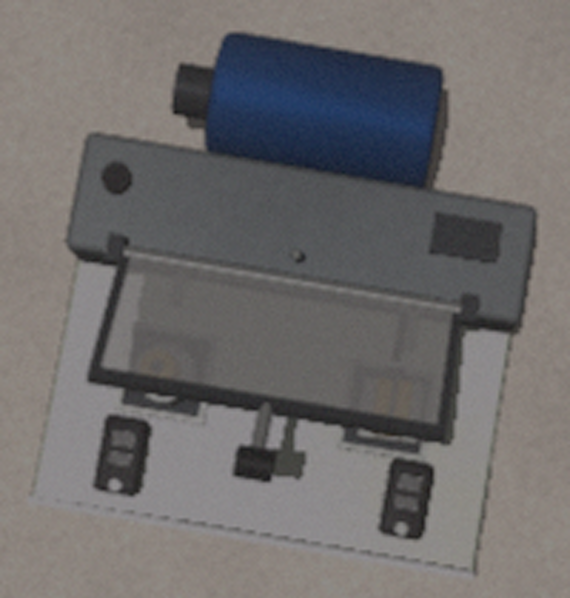

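View pics/side0c.png

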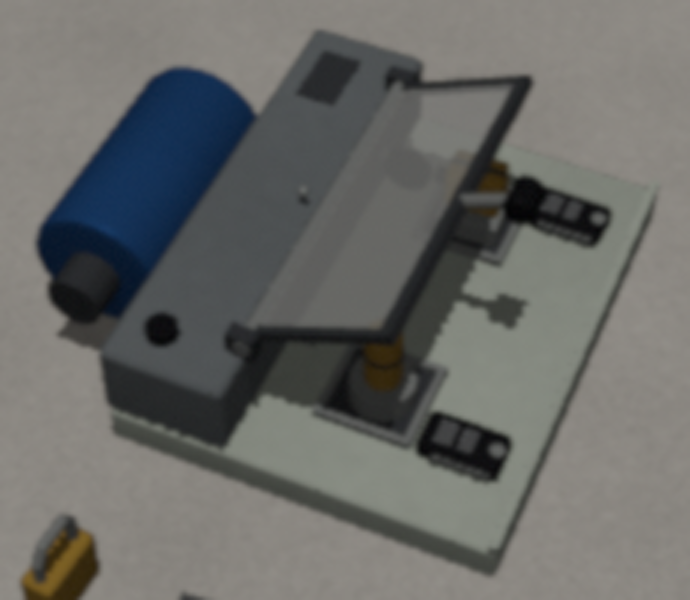

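```bash
cat > fit.py <<'E'
from h import *
from scipy.optimize import least_squares
pt=arm.get_image('top'); ps=arm.get_image('side')
loc=np.array([[-145,170,38],[-145,-170,38],[133,170,92],[133,-170,92]],float)
ut=np.array([[211.6,304.7],[366.7,331.1],[233.3,177],[388,203]])
us=np.array([[365.7,382.7],[418.3,261.7],[235,319],[306,210]])
def W(q,L):
    L=np.atleast_2d(L); c,s=np.cos(q[2]),np.sin(q[2])
    return np.c_[q[0]+c*L[:,0]-s*L[:,1],q[1]+s*L[:,0]+c*L[:,1],L[:,2]]
def res(q): return np.r_[(proj(pt,W(q,loc))-ut).ravel(),(proj(ps,W(q,loc))-us).ravel()]
r=least_squares(res,[560,40,-0.14],loss='soft_l1'); q=r.x
print(q,np.degrees(q[2])); print(np.round(r.fun.reshape(-1,2),1))
a=np.radians(25)
pts={'hinge':[45,0,100],'knob':[45-150*np.cos(a),0,100+150*np.sin(a)]}
for sgn in (1,-1):
    pass
for k,v in pts.items(): print(k,np.round(W(q,v),1), np.round(proj(pt,W(q,v)),1),np.round(proj(ps,W(q,v)),1))
# overlay
for p,f,o in ((pt,'top0.png','tov.png'),(ps,'side0.png','sov.png')):
    im=cv2.imread('pics/'+f); im=cv2.resize(im,None,fx=3,fy=3,interpolation=cv2.INTER_CUBIC)
    g=[[-145,170,30],[-145,-170,30],[43,170,30],[43,-170,30],[133,170,92],[133,-170,92],[43,170,92],[43,-170,92],pts['knob'],[45,125,100],[45,-125,100],[45-108*np.cos(a),125,100+108*np.sin(a)],[45-108*np.cos(a),-125,100+108*np.sin(a)]]
    for u,v in proj(p,W(q,g)): cv2.circle(im,(int(3*u+1),int(3*v+1)),4,(0,0,255),1)
    c=im[390:1020,600:1200] if o[0]=='t' else im[600:1200,600:1290]
    cv2.imwrite('pics/'+o,c)
E
python3 fit.py
```

```text
[ 5.44334139e+02  4.27428027e+01 -1.45440640e-01] -8.33313486675171
[[-2.6  2.9]
 [-0.7  2.8]
 [-4.1 -0.8]
 [ 0.6 -0.6]
 [ 0.7 -0.3]
 [ 1.5 -2. ]
 [-3.5 -2.3]
 [-1.  -2.4]]
hinge [[588.9  36.2 100. ]] [[301.6 229.5]] [[309.8 267.3]]
knob [[454.3  55.9 163.4]] [[288.9 293.4]] [[374.7 266. ]]
```

```bash
python3 - <<'E'
import cv2,numpy as np
a=cv2.imread('pics/tov.png');b=cv2.imread('pics/sov.png');h=max(a.shape[0],b.shape[0])
print(a.shape,b.shape)
a=cv2.copyMakeBorder(a,0,h-a.shape[0],0,0,0);b=cv2.copyMakeBorder(b,0,h-b.shape[0],0,0,0)
c=np.hstack([a,b]);cv2.imwrite('pics/ov.png',cv2.resize(c,(800,int(800*h/c.shape[1]))))
E
```

```text
(630, 600, 3) (600, 690, 3)
```

View pics/tov.png

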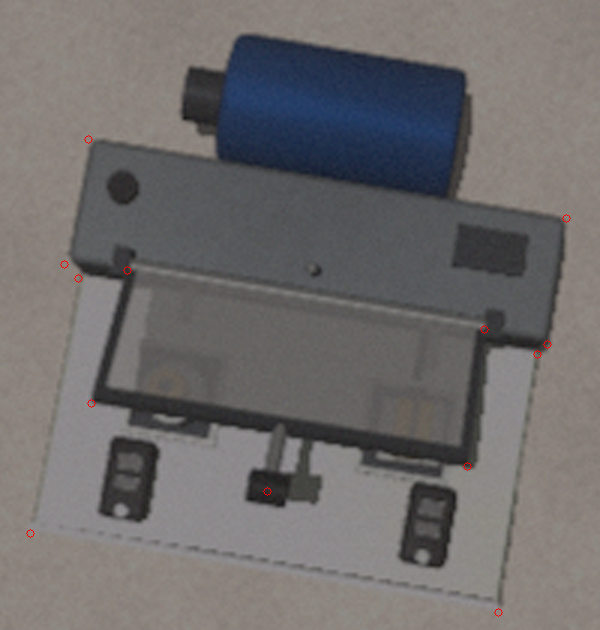

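View pics/sov.png

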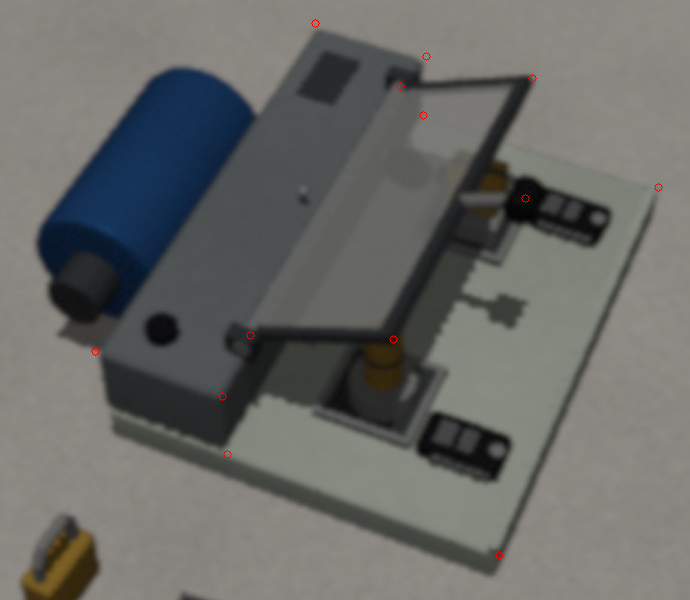

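>>> play_rows([
  [[0.1,-0.19,0],0.1,-1],
  [[0.2,-0.38,0],0.15,-1],
  [[0.3,-0.57,0],0.2,-1],
  [[0.4,-0.76,0],0.23,-1],
  [[0.5,-0.92,0],0.23,-1],
  [[0.5,-0.92,0],0.23,-1],
])

```text
clock: 2.3
position: [315.8, 323.7, 405.2]
ee_rot: [0.997, -0.076, 0.0, -0.0]
contact_force: [-0.5, 1.3, -0.3]
gripper_width: 85.3
```

```bash
cat >> h.py <<'E'
HINGE=np.array([588.9,36.2,100]); YAW=-8.33
def yaw(s):
    x,y,z,w=s['ee_rot']; m=R.from_quat(s['ee_rot']).as_matrix(); return np.degrees(np.arctan2(m[1,0],m[0,0]))
def rel(pt,yw=None,s=None):
    "print row shift for grasp pt"
    s=s or arm.read_state(); d=(np.array(pt)+[0,0,155]-s['position'])/300
    dy=None
    if yw is not None:
        dy=((yw-yaw(s)+90)%180-90)/30
    print(np.round(d,3).tolist(), None if dy is None else round(dy,3))
def knob(phi):
    a=np.radians(phi); e=np.array([np.cos(np.radians(YAW)),np.sin(np.radians(YAW)),0])
    return HINGE-150*np.cos(a)*e+np.array([0,0,150*np.sin(a)])
def st():
    s=arm.read_state(); print(round(s['clock'],2),'grasp',np.round(s['position']-[0,0,155],1),'yaw',round(yaw(s),2),'F',np.round(s['contact_force'],1),'w',round(s['gripper_width'],1)); return s
E
python3 -c "
from h import *
st();rel(knob(25)+[0,0,65],YAW);rel(knob(25),YAW)"
```

```text
2.3 grasp [315.8 323.7 250.2] yaw -8.66 F [-0.5  1.3 -0.3] w 85.3
[0.462, -0.893, -0.073] 0.011
[0.462, -0.893, -0.289] 0.011
```

>>> play_rows([
  [[0.11,-0.2,-0.02],0,-1],
  [[0.2,-0.38,-0.04],0.01,-1],
  [[0.3,-0.57,-0.06],0.01,-1],
  [[0.4,-0.76,-0.07],0.01,-1],
  [[0.462,-0.893,-0.07],0.01,-1],
  [[0.462,-0.893,-0.07],0.01,-1],
])

```text
clock: 3.05
position: [455.7, 53.6, 383.9]
ee_rot: [0.997, -0.076, -0.0, -0.0]
contact_force: [-0.1, 0.7, 0.3]
gripper_width: 85.1
```

```bash
python3 -c "
from h import *
st();rel(knob(25)+[0,0,0],YAW)
snap('top','t1.png');snap('side','s1.png')
crop('t1.png','t1c.png',200,180,400,340,3);crop('s1.png','s1c.png',230,150,450,330,3)"
```

```text
3.05 grasp [455.7  53.6 228.9] yaw -8.68 F [-0.1  0.7  0.3] w 85.1
[-0.004, 0.007, -0.218] 0.012
```

View pics/t1c.png

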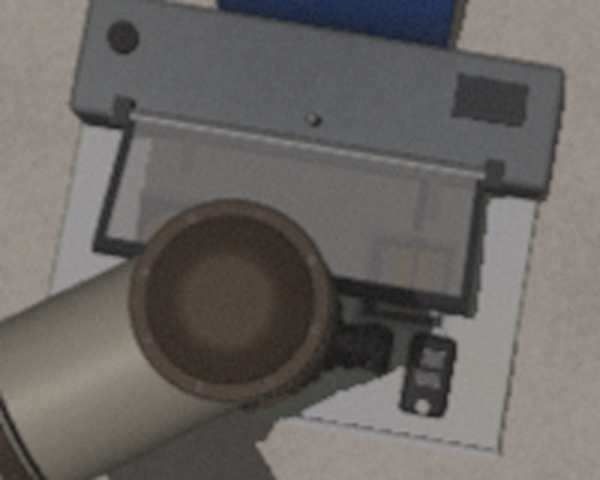

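View pics/s1c.png

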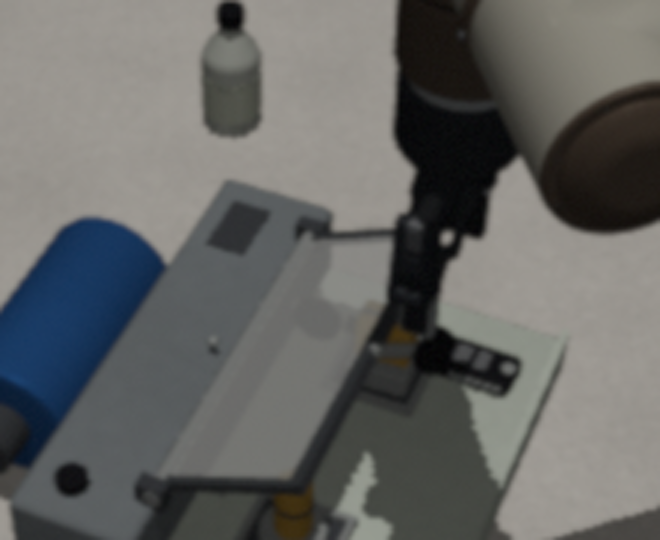

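>>> play_rows([
  [[-0.004,0.007,-0.1],0.01,-1],
  [[-0.004,0.007,-0.218],0.01,-1],
  [[-0.004,0.007,-0.218],0.01,-1],
  [[-0.004,0.007,-0.218],0.01,0.5],
  [[-0.004,0.007,-0.218],0.01,1],
  [[-0.004,0.007,-0.218],0.01,1],
  [[-0.004,0.007,-0.218],0.01,1],
  [[-0.004,0.007,-0.218],0.01,1],
])

```text
clock: 4.15
position: [453.6, 57.5, 319.8]
ee_rot: [0.997, -0.071, 0.001, 0.0]
contact_force: [-0.9, -3.1, 6.6]
gripper_width: 25.2
```

```bash
python3 -c "
from h import *
st()
for f in (25,35,45,55,65,75,85,95,105,115,125): rel(knob(f),YAW)
snap('side','s2.png')
crop('s2.png','s2c.png',230,150,450,330,3)"
```

```text
4.15 grasp [453.6  57.5 164.8] yaw -8.12 F [-0.9 -3.1  6.6] w 25.2
[0.002, -0.005, -0.005] -0.007
[0.046, -0.012, 0.071] -0.007
[0.101, -0.02, 0.138] -0.007
[0.167, -0.029, 0.194] -0.007
[0.242, -0.04, 0.237] -0.007
[0.323, -0.052, 0.267] -0.007
[0.408, -0.065, 0.282] -0.007
[0.494, -0.077, 0.282] -0.007
[0.579, -0.09, 0.267] -0.007
[0.66, -0.102, 0.237] -0.007
[0.735, -0.112, 0.194] -0.007
```

View pics/s2c.png

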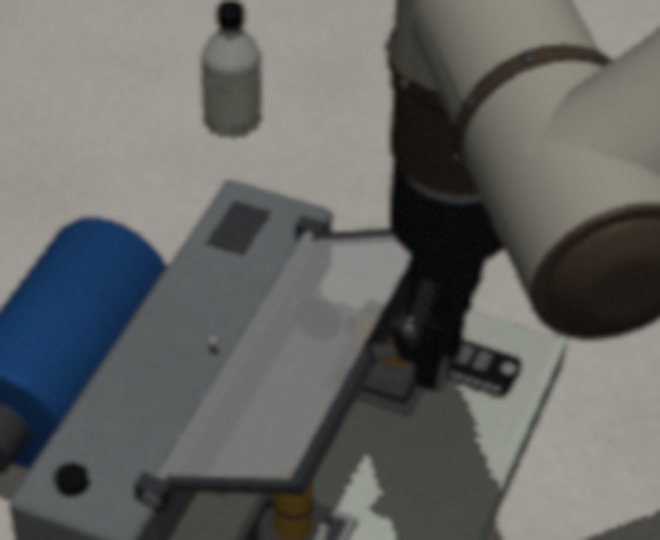

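>>> play_rows([
  [[0.046,-0.009,0.073],0,1],
  [[0.101,-0.017,0.14],0,1],
  [[0.167,-0.027,0.196],0,1],
  [[0.242,-0.038,0.24],0,1],
  [[0.323,-0.05,0.27],0,1],
  [[0.408,-0.062,0.285],0,1],
  [[0.494,-0.075,0.285],0,1],
  [[0.579,-0.088,0.27],0,1],
  [[0.66,-0.1,0.24],0,1],
  [[0.7,-0.107,0.22],0,1],
])

```text
clock: 5.45
position: [664.8, 25.4, 386.4]
ee_rot: [0.997, -0.071, 0.002, -0.0]
contact_force: [0.5, 2.2, 4.8]
gripper_width: 25.2
```

```bash
python3 -c "
from h import *
st()
rel(knob(125))
snap('side','s3.png')
crop('s3.png','s3c.png',200,100,450,330,3)"
```

```text
5.45 grasp [664.8  25.4 231.4] yaw -8.14 F [0.5 2.2 4.8] w 25.2
[0.031, -0.005, -0.029] None
```

View pics/s3c.png

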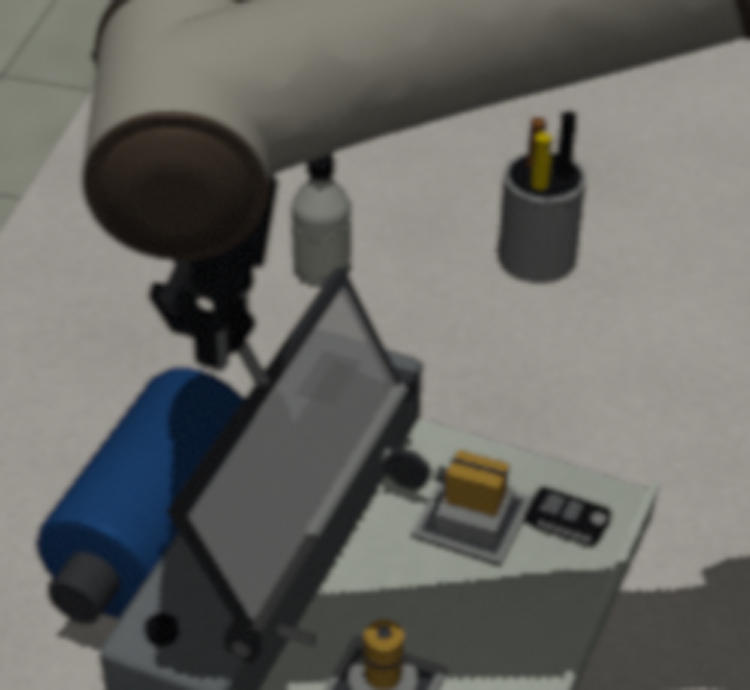

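>>> play_rows([
  [[0,0,0],0,-1],
  [[0,0,0],0,-1],
  [[0,0,0],0,-1],
  [[0,0,0.1],0,-1],
  [[0,0,0.28],0,-1],
  [[-0.2,0,0.28],0,-1],
  [[-0.4,0.1,0.24],0,-1],
  [[-0.6,0.2,0.2],0,-1],
  [[-0.8,0.4,0.2],0,-1],
  [[-1,0.6,0.2],0,-1],
  [[-1,0.75,0.2],0,-1],
  [[-1,0.95,0.2],0,-1],
])

```text
clock: 7.0
position: [367.4, 285.4, 447.0]
ee_rot: [0.998, -0.07, 0.003, -0.001]
contact_force: [2.4, -0.3, -0.3]
gripper_width: 85.3
```

```bash
python3 -c "
from h import *
st()
for n in ['top','side']:
    p=snap(n,n+'4.png')
    for t in ['seat_left','seat_right','flat_clamp','round_clamp','fob1','tray','guard_knob']:
        print(n,t,[(np.round(d['centre']).tolist(),round(d['conf'],2)) for d in arm.look_for(t,p)][:5])
crop('side4.png','side4c.png',200,180,430,400,3)
crop('top4.png','top4c.png',200,150,400,340,3)"
```

```text
7.0 grasp [367.4 285.4 292. ] yaw -8.07 F [ 2.4 -0.3 -0.3] w 85.3
top seat_left [([582.0, 39.0, 36.0], 0.97)]
top seat_right [([584.0, 38.0, 37.0], 0.94), ([518.0, -359.0, 91.0], 0.34)]
top flat_clamp [([506.0, -35.0, 71.0], 0.89)]
top round_clamp [([524.0, 130.0, 49.0], 0.79)]
top fob1 [([469.0, 167.0, 46.0], 0.71)]
top tray [([503.0, 391.0, 8.0], 0.73)]
top guard_knob [([622.0, 32.0, 152.0], 0.87)]
side seat_left [([592.0, 85.0, 54.0], 0.8)]
side seat_right [([594.0, 89.0, 52.0], 0.59)]
side flat_clamp [([506.0, -26.0, 59.0], 0.67)]
side round_clamp [([523.0, 144.0, 52.0], 0.56)]
side fob1 [([456.0, 170.0, 43.0], 0.64), ([448.0, -45.0, 44.0], 0.51)]
side tray [([516.0, 370.0, 2.0], 0.93), ([523.0, 144.0, 47.0], 0.18)]
side guard_knob [([624.0, 40.0, 150.0], 0.96)]
```

View pics/side4c.png

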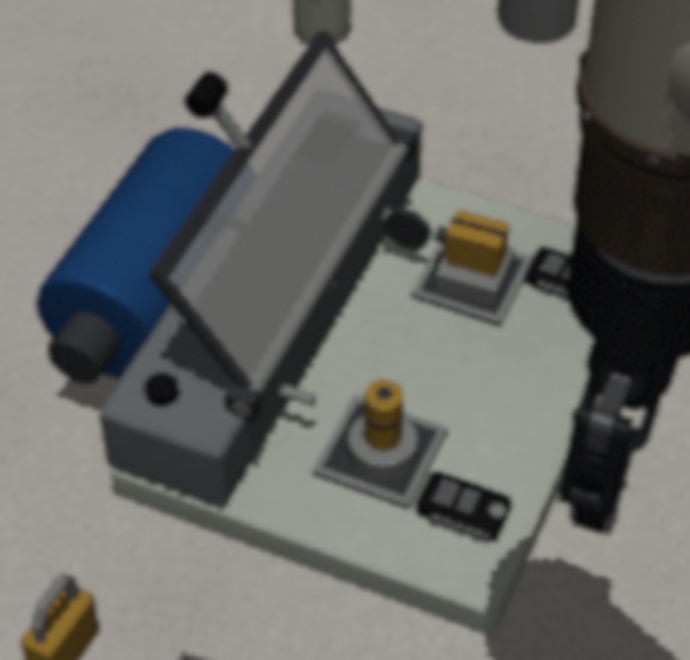

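View pics/top4c.png

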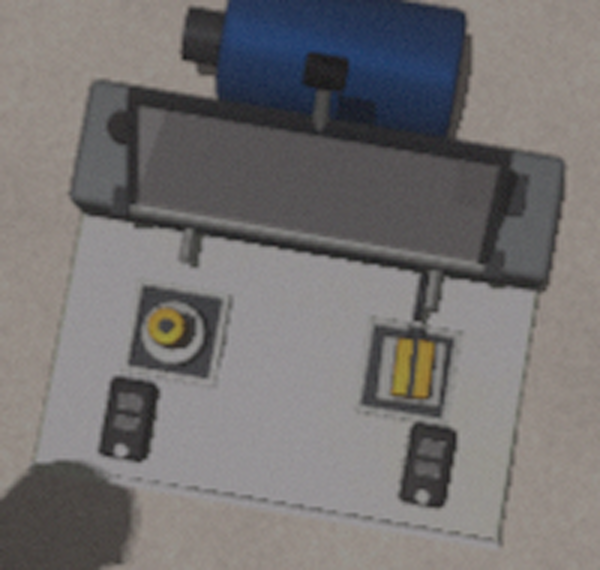

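```bash
cat >> h.py <<'E'
def tri(pairs):
    A=[];b=[]
    for p,u,v in pairs:
        f,M,c,cx,cy=cam(p); d=M@np.array([(u-cx)/f,-(v-cy)/f,-1]); d/=np.linalg.norm(d)
        P=np.eye(3)-np.outer(d,d); A.append(P); b.append(P@c)
    A=np.vstack(A);b=np.concatenate(b); x=np.linalg.lstsq(A,b,rcond=None)[0]; return x,np.linalg.norm(A@x-b)
Q=np.array([544.334,42.743,np.radians(YAW)])
def tol(X):
    c,s=np.cos(Q[2]),np.sin(Q[2]); d=np.array(X)-[Q[0],Q[1],0]; return np.array([c*d[0]+s*d[1],-s*d[0]+c*d[1],d[2]])
def tow(L):
    c,s=np.cos(Q[2]),np.sin(Q[2]); return np.array([Q[0]+c*L[0]-s*L[1],Q[1]+s*L[0]+c*L[1],L[2]])
E
cat > m.py <<'E'
from h import *
pt=arm.get_image('top'); ps=arm.get_image('side')
T=lambda x,y:(pt,200+x/3,150+y/3); S=lambda x,y:(ps,200+x/3,180+y/3)
for n,t,s in [('pinL',(188,264),(315,400)),('pinR',(432,312),(440,235)),('seatL',(178,334),(382,451)),('seatR',(410,369),(468,278)),
  ('barreltop',(166,326),(384,390)),('blocktop',(412,368),(476,233)),('fobL',(129,418),(465,503)),('knob',(326,70),(207,95))]:
    X,e=tri([T(*t),S(*s)]); print(n,np.round(X,1),'local',np.round(tol(X),1),'err',round(e,1))
for n,t,z in [('seatL',(178,334),36),('seatR',(410,369),36),('bar',(166,326),96),('block',(412,368),84),('fobL',(129,418),45),('fobR',(428,465),45)]:
    X=back(*T(*t),z);print('top',n,np.round(X,1),np.round(tol(X),1))
for n,t,z in [('seatL',(382,451),36),('bar',(384,390),96),('block',(476,233),84),('fobL',(465,503),45)]:
    X=back(*S(*t),z);print('side',n,np.round(X,1),np.round(tol(X),1))
E
python3 m.py
```

```text
pinL [575.5 120.4  56.6] local [19.5 81.4 56.6] err 0.0
pinR [538.2 -55.1  49.5] local [  8.1 -97.7  49.5] err 9.9
seatL [527.3 128.8  28.1] local [-29.3  82.7  28.1] err 0.7
seatR [505.8 -40.3  25.8] local [-26.1 -87.7  25.8] err 0.0
barreltop [526.5 130.3  95.6] local [-30.3  84.   95.6] err 0.5
blocktop [502.6 -39.9  75.1] local [-29.3 -87.9  75.1] err 0.4
fobL [464.5 160.9  36.5] local [-96.1 105.4  36.5] err 2.0
knob [675.8  21.8 220.3] local [133.2  -1.6 220.3] err 2.1
top seatL [527.1 128.   36. ] [-29.4  81.9  36. ]
top seatR [505.1 -39.9  36. ] [-26.9 -87.5  36. ]
top bar [526.8 130.3  96. ] [-30.  84.  96.]
top block [502.2 -39.6  84. ] [-29.8 -87.6  84. ]
top fobL [465.5 160.   45. ] [-95.  104.6  45. ]
top fobR [436.3 -53.4  45. ] [ -92.9 -110.8   45. ]
side seatL [525.5 134.4  36. ] [-31.9  88.   36. ]
side bar [526.  130.6  96. ] [-30.8  84.2  96. ]
side block [500.9 -31.6  84. ] [-32.2 -79.8  84. ]
side fobL [462.1 166.8  45. ] [-99.3 110.8  45. ]
```

```bash
python3 -c "
from h import *
st();rel([526.5,130.4,160],-8.2);rel([526.5,130.4,78],-8.2)"
```

```text
7.9 grasp [369.6 284.8 290.8] yaw -8.16 F [-0.6  0.2 -0.1] w 85.2
[0.523, -0.515, -0.436] -0.001
[0.523, -0.515, -0.709] -0.001
```

>>> play_rows([
  [[0.13,-0.13,-0.05],0,-1],
  [[0.26,-0.26,-0.15],0,-1],
  [[0.4,-0.39,-0.25],0,-1],
  [[0.523,-0.515,-0.38],0,-1],
  [[0.523,-0.515,-0.43],0,-1],
  [[0.523,-0.515,-0.43],0,-1],
])

```text
clock: 8.65
position: [526.6, 129.6, 315.0]
ee_rot: [0.997, -0.072, 0.0, 0.001]
contact_force: [-0.5, -0.7, 1.0]
gripper_width: 85.6
```

```bash
python3 -c "
from h import *
st();rel([526.5,130.4,78],-8.2)
snap('side','s5.png');snap('top','t5.png')
crop('s5.png','s5c.png',220,200,420,400,3)"
```

```text
8.65 grasp [526.6 129.6 160. ] yaw -8.24 F [-0.5 -0.7  1. ] w 85.6
[-0.0, 0.003, -0.273] 0.001
```

View pics/s5c.png

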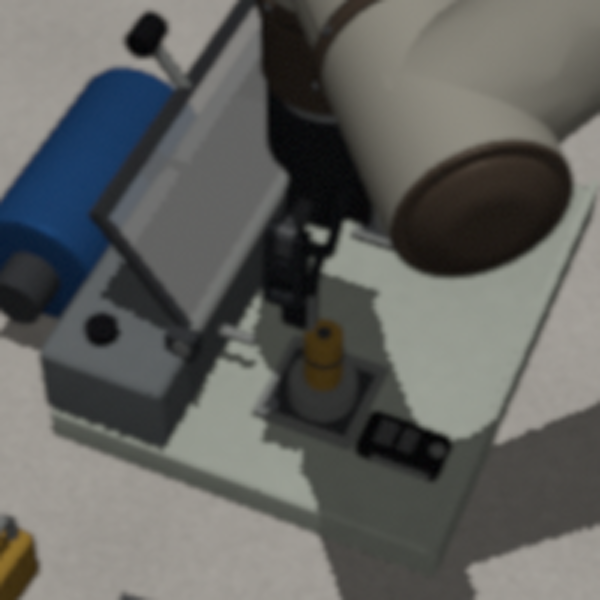

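Looks aligned. Descend and grip.

>>> play_rows([
  [[0,0.003,-0.12],0,-1],
  [[0,0.003,-0.23],0,-1],
  [[0,0.003,-0.273],0,-1],
  [[0,0.003,-0.273],0,-1],
  [[0,0.003,-0.273],0,1],
  [[0,0.003,-0.273],0,1],
  [[0,0.003,-0.273],0,1],
  [[0,0.003,-0.273],0,1],
  [[0,0.003,-0.273],0,1],
])

```text
clock: 9.88
position: [526.9, 131.7, 236.3]
ee_rot: [0.998, -0.071, 0.003, -0.0]
contact_force: [-2.0, 0.6, 5.8]
gripper_width: 24.6
```

```bash
python3 -c "
from h import *
st()
snap('side','s6.png')
crop('s6.png','s6c.png',220,200,420,400,3)"
```

```text
9.88 grasp [526.9 131.7  81.3] yaw -8.09 F [-2.   0.6  5.8] w 24.6
```

View pics/s6c.png

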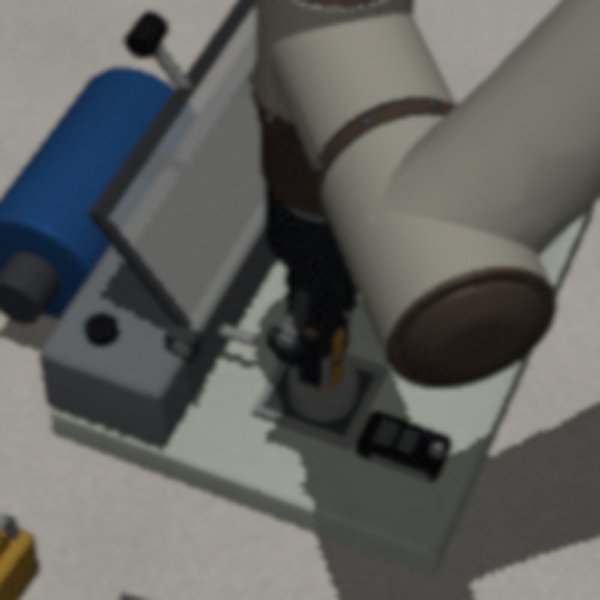

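>>> play_rows([
  [[0,0,0.08],0,1],
  [[0,0,0.167],0,1],
  [[0,0,0.167],0,1],
  [[-0.01,-0.09,0.167],0,1],
  [[-0.03,-0.2,0.167],0,1],
  [[-0.041,-0.281,0.167],0,1],
  [[-0.041,-0.281,0.167],0,1],
])

```text
clock: 10.8
position: [513.5, 45.9, 284.4]
ee_rot: [0.997, -0.072, 0.001, 0.0]
contact_force: [0.5, 0.8, -2.0]
gripper_width: 24.6
```

```bash
python3 -c "
from h import *
st()
snap('side','s7.png')
crop('s7.png','s7c.png',220,200,420,400,3)"
```

```text
10.8 grasp [513.5  45.9 129.4] yaw -8.26 F [ 0.5  0.8 -2. ] w 24.6
```

View pics/s7c.png

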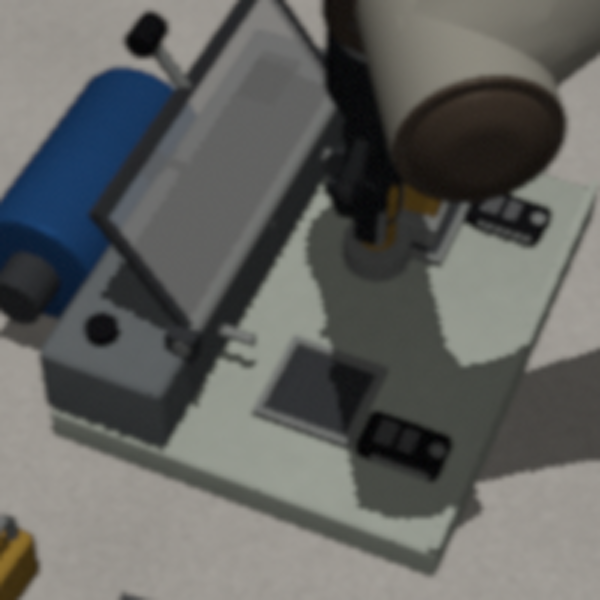

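>>> play_rows([
  [[0,0,-0.08],0,1],
  [[0,0,-0.14],0,1],
  [[0,0,-0.157],0,1],
  [[0,0,-0.16],0,1],
  [[0,0,-0.16],0,1],
])

```text
clock: 11.48
position: [514.3, 47.2, 237.0]
ee_rot: [0.997, -0.071, 0.002, -0.0]
contact_force: [0.5, -0.2, -2.0]
gripper_width: 24.1
```

```bash
python3 -c "
from h import *
st()
snap('side','s8.png')
crop('s8.png','s8c.png',280,200,400,320,5)"
```

```text
11.47 grasp [514.3  47.2  82. ] yaw -8.17 F [ 0.5 -0.2 -2. ] w 24.1
```

View pics/s8c.png

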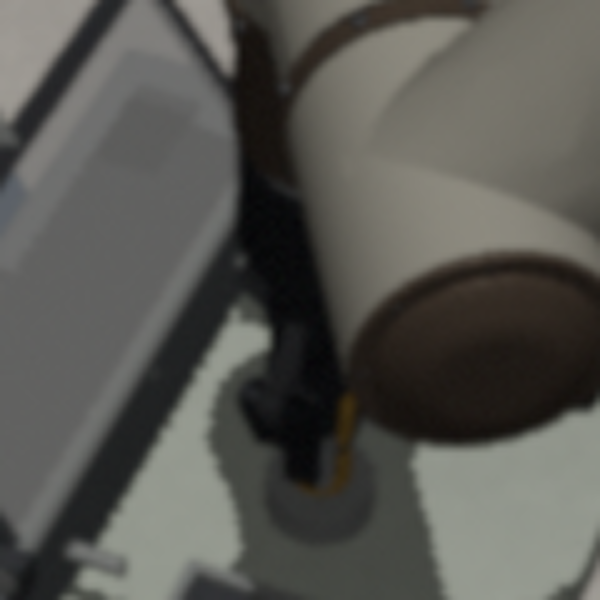

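>>> play_rows([
  [[0,0,-0.004],0,1],
  [[0,0,-0.007],0,1],
  [[0,0,-0.007],0,1],
])

```text
clock: 11.9
position: [514.5, 47.2, 236.3]
ee_rot: [0.997, -0.071, 0.003, -0.0]
contact_force: [-2.8, -0.1, 5.8]
gripper_width: 24.5
```

>>> play_rows([
  [[0,0,0],0,-1],
  [[0,0,0],0,-1],
  [[0,0,0],0,-1],
  [[0,0,0.15],0,-1],
  [[0,0,0.35],0,-1],
  [[-0.1,0,0.45],0,-1],
  [[-0.3,0,0.45],0,-1],
  [[-0.48,0,0.45],0,-1],
  [[-0.48,0,0.45],0,-1],
])

```text
clock: 13.02
position: [367.1, 46.1, 371.2]
ee_rot: [0.998, -0.07, 0.003, -0.001]
contact_force: [1.4, 1.0, -0.6]
gripper_width: 85.3
```

```bash
cat > pos.py <<'E'
from h import *
import sys
st()
k=sys.argv[1]
for n in ['top','side']:
    p=snap(n,n+k+'.png')
    for t in ['flat_clamp','round_clamp','fob1','tray']:
        print(n,t,[(np.round(d['centre']).tolist(),round(d['conf'],2)) for d in arm.look_for(t,p)][:5])
crop('side'+k+'.png','side'+k+'c.png',220,180,440,400,3)
crop('top'+k+'.png','top'+k+'c.png',200,200,400,340,4)
E
python3 pos.py 9
```

```text
13.03 grasp [367.1  46.1 216.2] yaw -8.06 F [ 1.4  1.  -0.6] w 85.3
top flat_clamp [([504.0, -35.0, 69.0], 0.7)]
top round_clamp [([514.0, 49.0, 50.0], 0.85)]
top fob1 [([466.0, 164.0, 45.0], 0.97), ([434.0, -49.0, 48.0], 0.84)]
top tray [([500.0, 396.0, 8.0], 0.85)]
side flat_clamp [([501.0, -25.0, 61.0], 0.69)]
side round_clamp [([514.0, 60.0, 50.0], 0.88)]
side fob1 [([456.0, 170.0, 42.0], 0.92)]
side tray [([621.0, 43.0, 150.0], 0.59), ([514.0, 369.0, -1.0], 0.56)]
```

View pics/side9c.png

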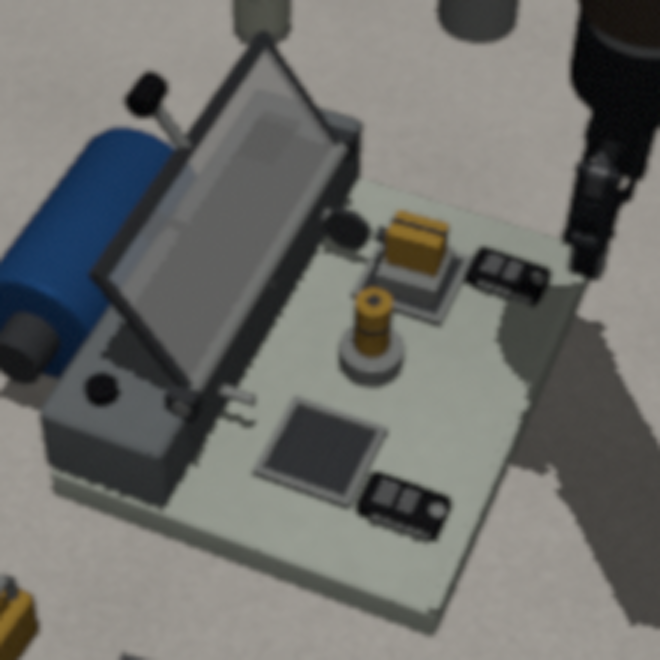

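View pics/top9c.png

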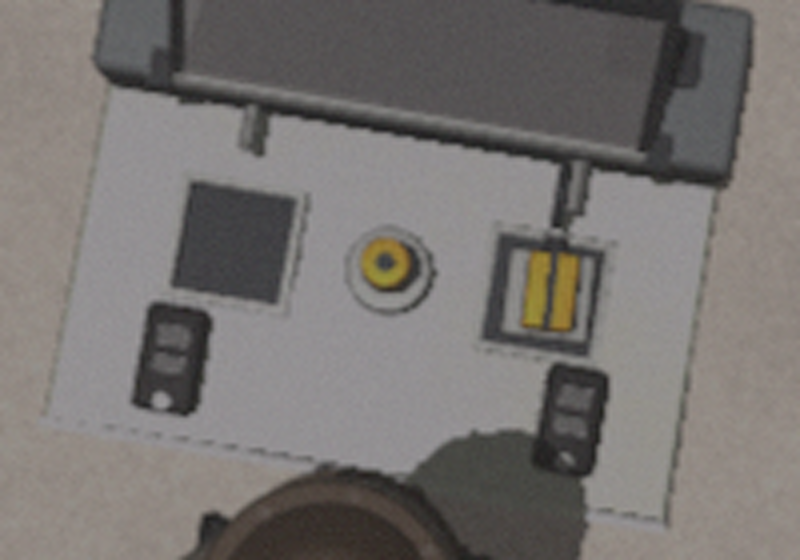

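```bash
python3 - <<'E'
from h import *
pt=arm.get_image('top'); ps=arm.get_image('side')
T=lambda x,y:(pt,200+x/4,200+y/4); S=lambda x,y:(ps,220+x/3,180+y/3)
for n,t,z in [('seatL',(234,242),30),('seatR',(545,295),30),('bartop',(386,263),96),('foot',(390,270),50),('block',(551,290),84),('fobL',(172,358),45),('fobR',(573,420),45)]:
    X=back(*T(*t),z);print('top',n,np.round(X,1),np.round(tol(X),1))
for n,t,z in [('seatL',(323,451),30),('bartop',(374,300),96),('block',(418,226),84),('fobL',(405,504),45),('fobR',(510,275),45)]:
    X=back(*S(*t),z);print('side',n,np.round(X,1),np.round(tol(X),1))
for n,t,z in [('knobopen',0,0)]: pass
rel([502.2,-39,140],-8.2)
E
```

```text
top seatL [529.4 130.5  30. ] [-27.5  84.7  30. ]
top seatR [503.9 -39.3  30. ] [-28.2 -87.   30. ]
top bartop [513.9  45.1  96. ] [-30.5  -2.1  96. ]
top foot [514.1  44.6  50. ] [-30.1  -2.6  50. ]
top block [502.5 -40.4  84. ] [-29.3 -88.4  84. ]
top fobL [465.2 159.9  45. ] [-95.3 104.5  45. ]
top fobR [436.3 -54.7  45. ] [ -92.7 -112.    45. ]
side seatL [525.9 129.9  30. ] [-30.9  83.6  30. ]
side bartop [512.9  47.5  96. ] [-31.8   0.1  96. ]
side block [501.  -38.6  84. ] [-31.1 -86.8  84. ]
side fobL [462.  167.5  45. ] [-99.6 111.5  45. ]
side fobR [432.8 -45.4  45. ] [ -97.6 -103.4   45. ]
[0.438, -0.287, -0.254] -0.001
```

>>> play_rows([
  [[0.15,-0.1,0],0,-1],
  [[0.3,-0.2,0],0,-1],
  [[0.45,-0.282,-0.05],0,-1],
  [[0.45,-0.282,-0.25],0,-1],
  [[0.45,-0.282,-0.25],0,-1],
  [[0.45,-0.282,-0.25],0,-1],
])

```text
clock: 14.38
position: [506.3, -37.1, 297.6]
ee_rot: [0.998, -0.071, 0.004, 0.0]
contact_force: [0.9, 0.7, 0.2]
gripper_width: 85.7
```

```bash
python3 -c "
from h import *
st();rel([502.3,-38.5,71],-8.2)
snap('side','s10.png')
crop('s10.png','s10c.png',280,180,440,300,4.5)"
```

```text
14.38 grasp [506.3 -37.1 142.6] yaw -8.09 F [0.9 0.7 0.2] w 85.7
[-0.013, -0.005, -0.239] -0.004
```

View pics/s10c.png

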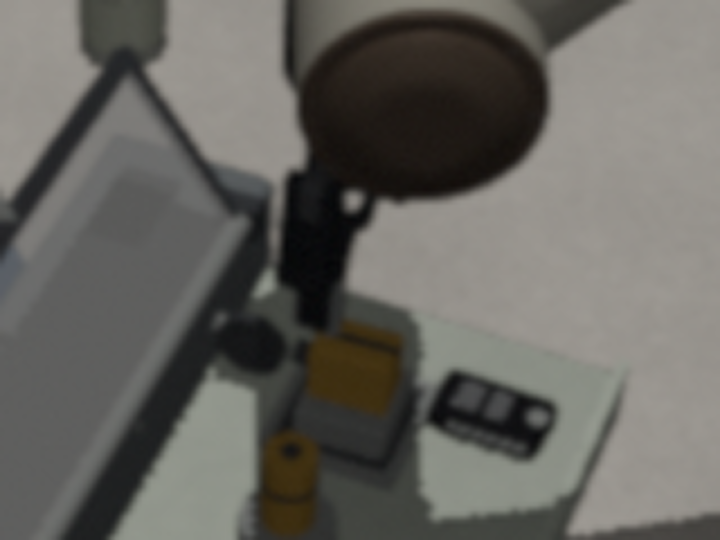

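>>> play_rows([
  [[-0.013,-0.005,-0.12],0,-1],
  [[-0.013,-0.005,-0.21],0,-1],
  [[-0.013,-0.005,-0.239],0,-1],
  [[-0.013,-0.005,-0.239],0,-1],
  [[-0.013,-0.005,-0.239],0,1],
  [[-0.013,-0.005,-0.239],0,1],
  [[-0.013,-0.005,-0.239],0,1],
  [[-0.013,-0.005,-0.239],0,1],
  [[-0.013,-0.005,-0.239],0,1],
])

```text
clock: 15.55
position: [502.8, -38.4, 227.4]
ee_rot: [0.998, -0.07, 0.005, -0.0]
contact_force: [-2.1, 0.0, 5.9]
gripper_width: 25.2
```

```bash
python3 -c "
from h import *
st()"
```

```text
15.55 grasp [502.8 -38.4  72.4] yaw -8.06 F [-2.1  0.   5.9] w 25.2
```

>>> play_rows([
  [[0,0,0.12],0,1],
  [[0,0,0.24],0,1],
  [[0,0,0.3],0,1],
  [[0,0,0.3],0,1],
  [[0.02,0.15,0.3],0,1],
  [[0.05,0.3,0.3],0,1],
  [[0.07,0.45,0.3],0,1],
  [[0.086,0.565,0.3],0,1],
  [[0.086,0.565,0.3],0,1],
])

```text
clock: 16.68
position: [528.4, 133.0, 314.9]
ee_rot: [0.998, -0.069, 0.003, 0.0]
contact_force: [0.1, -0.8, -2.3]
gripper_width: 25.3
```

```bash
python3 -c "
from h import *
st();rel([528.3,131.2,72.4],-8.2)
snap('side','s11.png')
crop('s11.png','s11c.png',220,180,440,400,3)"
```

```text
16.68 grasp [528.4 133.  159.9] yaw -7.91 F [ 0.1 -0.8 -2.3] w 25.3
[-0.0, -0.006, -0.292] -0.01
```

View pics/s11c.png

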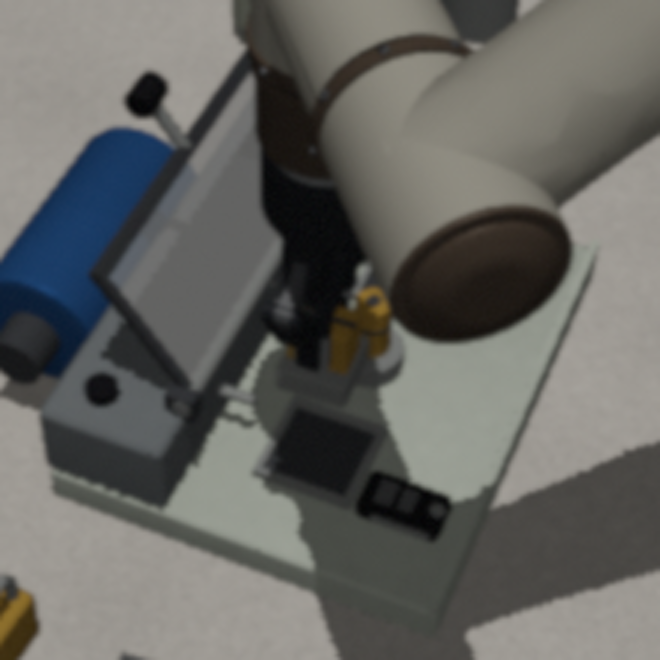

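>>> play_rows([
  [[0,-0.006,-0.1],0,1],
  [[0,-0.006,-0.2],0,1],
  [[0,-0.006,-0.25],0,1],
  [[0,-0.006,-0.25],0,1],
])

```text
clock: 17.23
position: [527.7, 129.2, 238.7]
ee_rot: [0.998, -0.07, 0.002, 0.002]
contact_force: [1.0, 0.1, -3.1]
gripper_width: 25.4
```

```bash
python3 -c "
from h import *
st();rel([528.3,131.2,72.4],-8.2)
snap('side','s12.png')
crop('s12.png','s12c.png',270,260,390,360,6)"
```

```text
17.23 grasp [527.7 129.2  83.7] yaw -8.04 F [ 1.   0.1 -3.1] w 25.4
[0.002, 0.007, -0.038] -0.005
```

View pics/s12c.png

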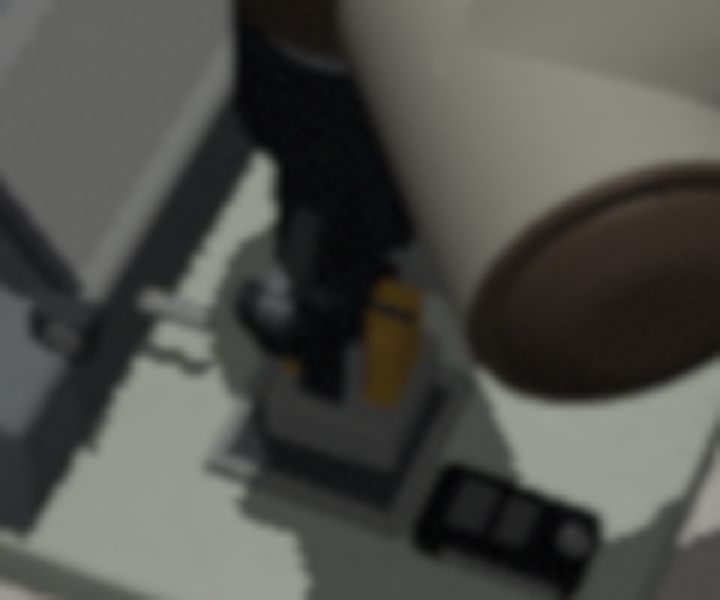

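Looks positioned over the seat. Lower it.

>>> play_rows([
  [[0.002,0.007,0],0,1],
  [[0.002,0.007,-0.02],0,1],
  [[0.002,0.007,-0.035],0,1],
  [[0.002,0.007,-0.041],0,1],
  [[0.002,0.007,-0.041],0,1],
])

```text
clock: 17.9
position: [528.9, 131.7, 227.6]
ee_rot: [0.998, -0.07, 0.003, 0.001]
contact_force: [1.0, -0.6, -2.8]
gripper_width: 25.1
```

```bash
python3 -c "
from h import *
st()
snap('side','s13.png')
crop('s13.png','s13c.png',270,260,390,360,6)"
```

```text
17.9 grasp [528.9 131.7  72.6] yaw -8.0 F [ 1.  -0.6 -2.8] w 25.1
```

View pics/s13c.png

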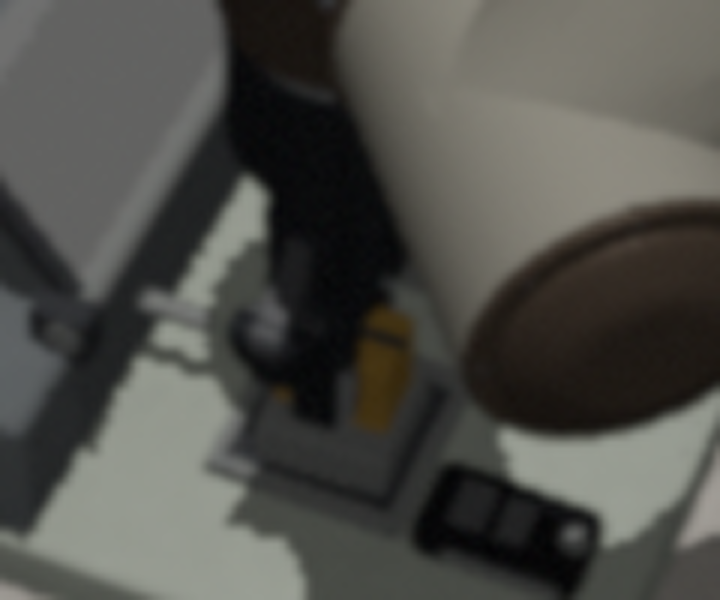

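In the seat; a touch further until contact, then release, rise and back off to look.

>>> play_rows([
  [[0,0,-0.005],0,1],
  [[0,0,-0.008],0,1],
  [[0,0,-0.008],0,1],
])

```text
clock: 18.32
position: [528.9, 131.8, 227.4]
ee_rot: [0.998, -0.069, 0.003, 0.001]
contact_force: [-5.6, -0.6, 10.5]
gripper_width: 25.4
```

>>> play_rows([
  [[0,0,0],0,-1],
  [[0,0,0],0,-1],
  [[0,0,0],0,-1],
  [[0,0,0.15],0,-1],
  [[0,0,0.35],0,-1],
  [[-0.1,0,0.45],0,-1],
  [[-0.3,0,0.45],0,-1],
  [[-0.5,-0.1,0.45],0,-1],
  [[-0.5,-0.2,0.45],0,-1],
  [[-0.5,-0.28,0.45],0,-1],
  [[-0.5,-0.28,0.45],0,-1],
])

```text
clock: 19.7
position: [378.5, 46.9, 362.5]
ee_rot: [0.998, -0.07, 0.004, 0.001]
contact_force: [0.6, 0.0, 0.7]
gripper_width: 85.2
```

```bash
python3 pos.py 14
```

```text
19.7 grasp [378.5  46.9 207.5] yaw -8.08 F [0.6 0.  0.7] w 85.2
top flat_clamp [([528.0, 127.0, 74.0], 0.86)]
top round_clamp [([517.0, 51.0, 49.0], 0.58)]
top fob1 [([434.0, -50.0, 49.0], 0.91)]
top tray [([499.0, 394.0, 9.0], 0.63), ([625.0, 36.0, 154.0], 0.56)]
side flat_clamp [([529.0, 145.0, 59.0], 0.75)]
side round_clamp [([514.0, 59.0, 55.0], 0.94), ([679.0, 323.0, 42.0], 0.72)]
side fob1 [([433.0, -44.0, 43.0], 0.89), ([620.0, 38.0, 148.0], 0.54)]
side tray [([515.0, 372.0, 4.0], 0.91)]
```

View pics/side14c.png

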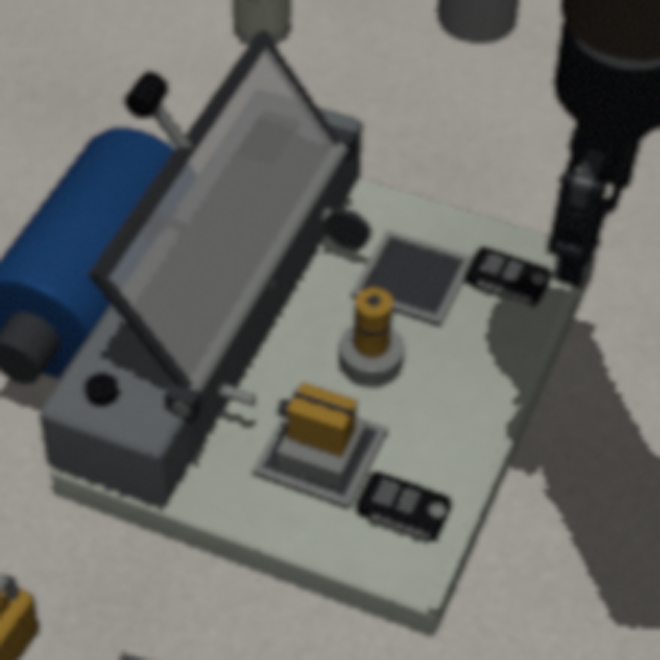

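View pics/top14c.png

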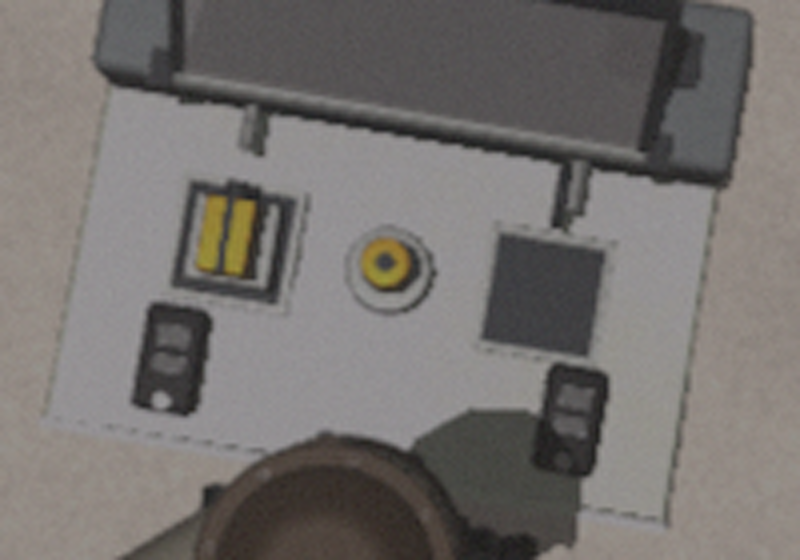

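```bash
python3 -c "
from h import *
rel([514.5,47.2,140],-8.2);rel([514.5,47.2,80],-8.2)"
```

```text
[0.452, -0.003, -0.224] -0.009
[0.452, -0.003, -0.424] -0.009
```

>>> play_rows([
  [[0.15,0,0],0,-1],
  [[0.3,0,0],0,-1],
  [[0.452,-0.003,-0.05],0,-1],
  [[0.452,-0.003,-0.22],0,-1],
  [[0.452,-0.003,-0.22],0,-1],
  [[0.452,-0.003,-0.35],0,-1],
  [[0.452,-0.003,-0.424],0,-1],
  [[0.452,-0.003,-0.424],0,-1],
  [[0.452,-0.003,-0.424],0,1],
  [[0.452,-0.003,-0.424],0,1],
  [[0.452,-0.003,-0.424],0,1],
  [[0.452,-0.003,-0.424],0,1],
])

```text
clock: 21.7
position: [514.8, 47.3, 236.0]
ee_rot: [0.998, -0.069, 0.004, 0.001]
contact_force: [-1.2, 0.6, 5.3]
gripper_width: 24.7
```

>>> play_rows([
  [[0,0,0],0,1],
  [[0,0,0],0,1],
])

```text
clock: 21.95
position: [514.8, 47.3, 236.1]
ee_rot: [0.998, -0.069, 0.004, 0.001]
contact_force: [-0.6, 0.9, 2.1]
gripper_width: 24.6
```

Target TCP (503.8, -36.7): shift (-0.037, -0.28). Lift 35 mm and move.

>>> play_rows([
  [[0,0,0.07],0,1],
  [[0,0,0.12],0,1],
  [[0,0,0.12],0,1],
  [[-0.015,-0.1,0.12],0,1],
  [[-0.03,-0.2,0.12],0,1],
  [[-0.037,-0.28,0.12],0,1],
  [[-0.037,-0.28,0.12],0,1],
  [[-0.037,-0.28,0.05],0,1],
  [[-0.037,-0.28,0.04],0,1],
  [[-0.037,-0.28,0.04],0,1],
])

```text
clock: 23.2
position: [503.9, -36.2, 247.9]
ee_rot: [0.998, -0.069, 0.004, 0.001]
contact_force: [-0.1, -0.9, -2.8]
gripper_width: 24.2
```

```bash
python3 -c "
from h import *
st();rel([503.8,-36.7,81.2],-8.2)
snap('side','s15.png')
crop('s15.png','s15c.png',290,200,410,300,6)"
```

```text
23.2 grasp [503.9 -36.2  92.9] yaw -7.86 F [-0.1 -0.9 -2.8] w 24.2
[-0.0, -0.002, -0.039] -0.011
```

View pics/s15c.png

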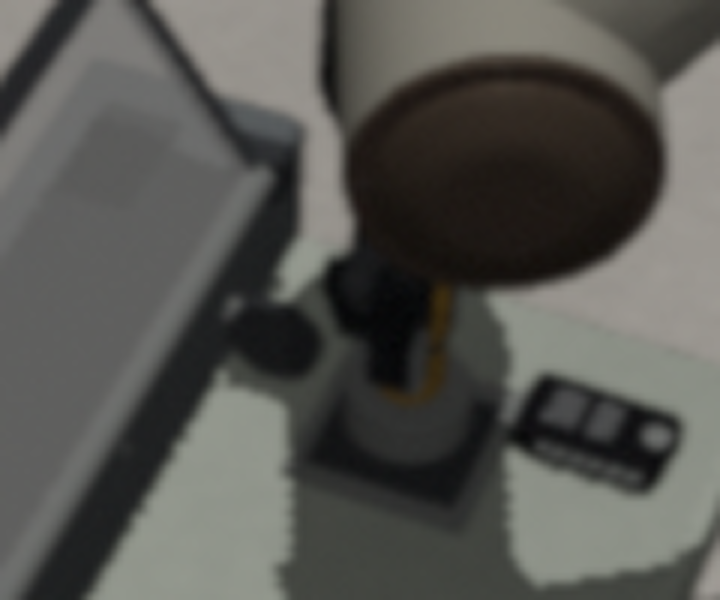

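>>> play_rows([
  [[0,-0.002,-0.02],0,1],
  [[0,-0.002,-0.035],0,1],
  [[0,-0.002,-0.042],0,1],
  [[0,-0.002,-0.046],0,1],
  [[0,-0.002,-0.046],0,1],
])

```text
clock: 23.88
position: [503.9, -36.8, 236.0]
ee_rot: [0.998, -0.068, 0.004, 0.001]
contact_force: [-4.4, 1.4, 9.2]
gripper_width: 24.6
```

```bash
python3 -c "
from h import *
st()
snap('side','s16.png')
crop('s16.png','s16c.png',290,200,410,300,6)"
```

```text
23.88 grasp [503.9 -36.8  81. ] yaw -7.83 F [-4.4  1.4  9.2] w 24.6
```

View pics/s16c.png

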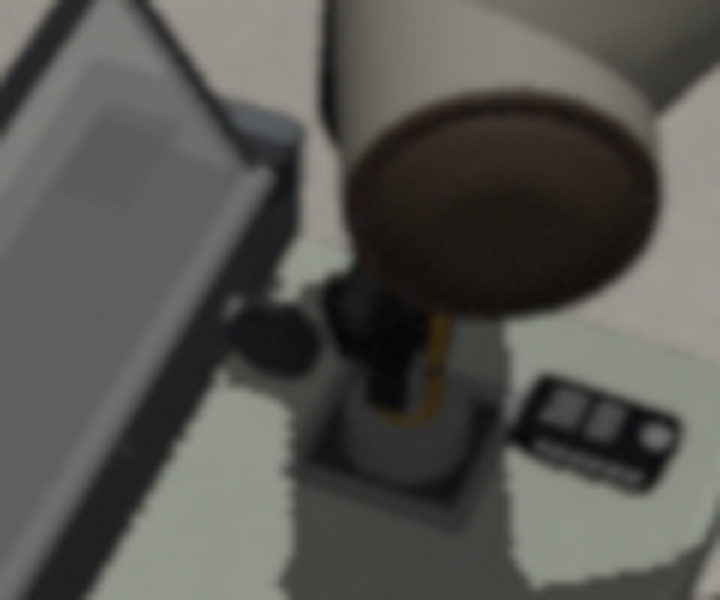

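>>> play_rows([
  [[0,0,0],0,-1],
  [[0,0,0],0,-1],
  [[0,0,0],0,-1],
  [[0,0,0.15],0,-1],
  [[0,0,0.35],0,-1],
  [[-0.1,0,0.45],0,-1],
  [[-0.25,0.1,0.45],0,-1],
  [[-0.4,0.25,0.45],0,-1],
  [[-0.44,0.4,0.45],0,-1],
  [[-0.44,0.4,0.45],0,-1],
])

```text
clock: 25.18
position: [371.1, 85.2, 371.5]
ee_rot: [0.998, -0.065, 0.005, 0.0]
contact_force: [-0.0, -0.8, 0.4]
gripper_width: 85.2
```

```bash
python3 pos.py 17; python3 -c "
from h import *
crop('top17.png','top17d.png',90,200,250,340,5)"
```

```text
25.18 grasp [371.1  85.2 216.5] yaw -7.5 F [-0.  -0.8  0.4] w 85.2
top flat_clamp [([528.0, 127.0, 74.0], 0.9)]
top round_clamp [([527.0, 129.0, 72.0], 0.74), ([500.0, -35.0, 51.0], 0.54)]
top fob1 [([466.0, 166.0, 46.0], 0.68), ([435.0, -47.0, 47.0], 0.67)]
top tray [([498.0, 392.0, 4.0], 0.63)]
side flat_clamp [([528.0, 146.0, 64.0], 0.79)]
side round_clamp [([498.0, -28.0, 52.0], 0.96), ([530.0, 145.0, 60.0], 0.19)]
side fob1 [([435.0, -45.0, 43.0], 0.88), ([457.0, 171.0, 41.0], 0.77)]
side tray [([515.0, 372.0, 6.0], 0.85)]
```

View pics/side17c.png

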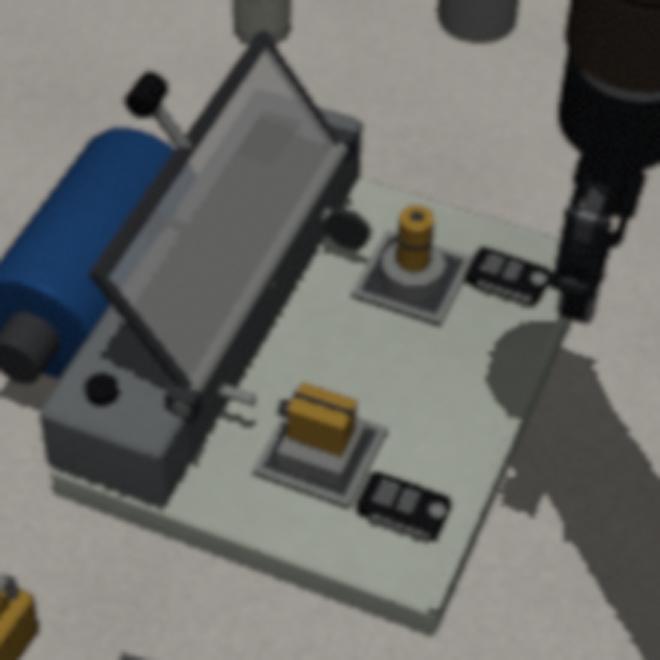

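View pics/top17c.png

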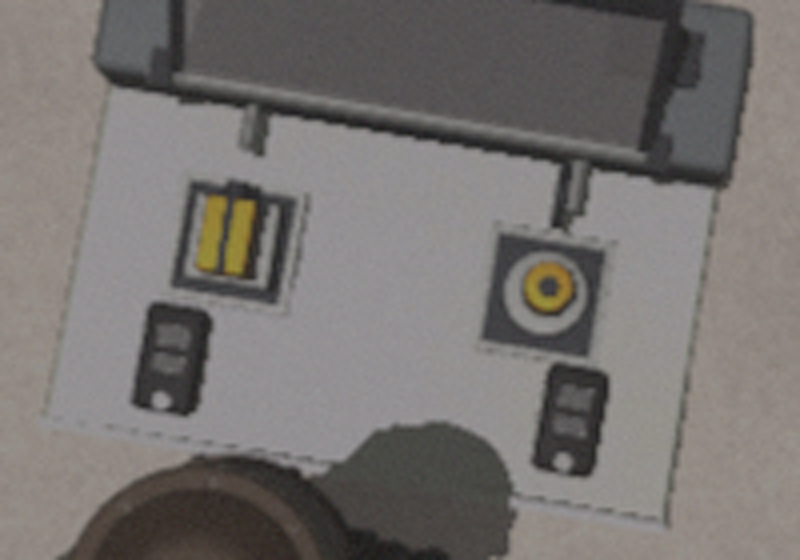

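View pics/top17d.png

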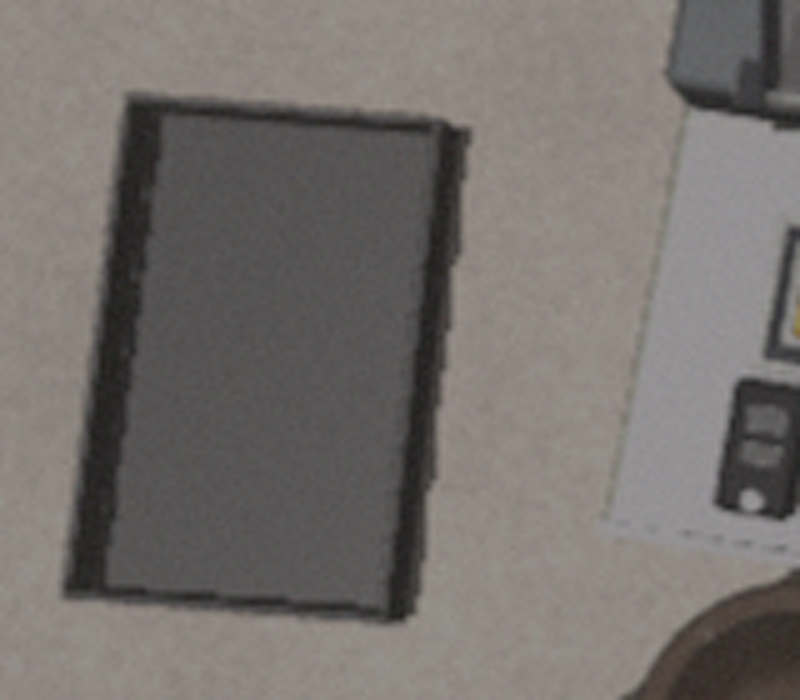

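View pics/side17.png

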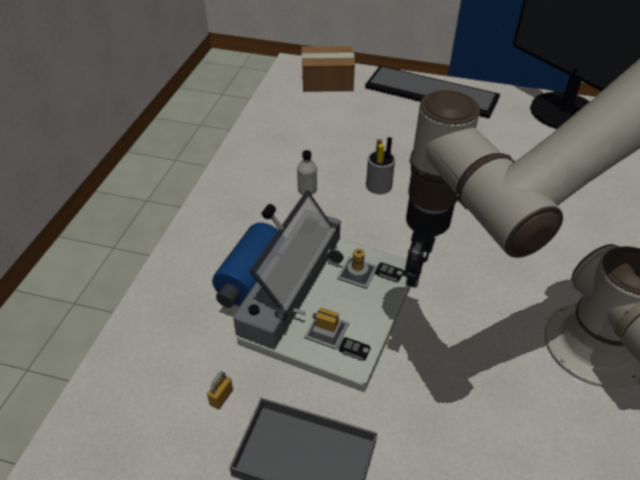

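```bash
python3 - <<'E'
from h import *
pt=arm.get_image('top'); ps=arm.get_image('side')
T=lambda x,y:(pt,200+x/4,200+y/4); S=lambda x,y:(ps,220+x/3,180+y/3); D=lambda x,y:(pt,90+x/5,200+y/5)
for n,t in [('fobL',(172,358)),('fobR',(571,420))]:
    print('top',n,np.round(back(*T(*t),38),1))
for n,t in [('fobL',(405,505)),('fobR',(511,277))]:
    print('side',n,np.round(back(*S(*t),38),1))
for a,b in [((165,411),(181,304)),((564,474),(579,366))]:
    d=back(*T(*b),45)-back(*T(*a),45); print('yaw',np.degrees(np.arctan2(d[1],d[0])),np.linalg.norm(d))
P=[back(*D(*c),5) for c in [(160,110),(440,130),(390,605),(105,588)]]
print(np.round(P,1)); print('tray',np.round(np.mean(P,0),1)); d=P[0]-P[3]; print(np.degrees(np.arctan2(d[1],d[0])),np.linalg.norm(d)); d=P[1]-P[2]; print(np.degrees(np.arctan2(d[1],d[0])))
rel([464.5,163,130],-8.3)
E
```

```text
top fobL [465.5 160.9  38. ]
top fobR [436.5 -54.   38. ]
side fobL [462.6 163.4  38. ]
side fobR [432.3 -50.1  38. ]
yaw -6.437049388424896 57.50038574459212
yaw -7.148481820335631 57.817652870673
[[612.2 440.9   5. ]
 [605.7 315.5   5. ]
 [395.  326.5   5. ]
 [400.  451.4   5. ]]
tray [503.2 383.6   5. ]
-2.813766101511928 212.45418852522613
-2.995561039918936
[0.308, 0.267, -0.286] -0.014
```

>>> play_rows([
  [[0.1,0.1,0],0.03,-1],
  [[0.2,0.2,-0.05],0.03,-1],
  [[0.308,0.267,-0.2],0.03,-1],
  [[0.308,0.267,-0.286],0.03,-1],
  [[0.308,0.267,-0.286],0.03,-1],
])

```text
clock: 26.4
position: [464.2, 162.7, 282.9]
ee_rot: [0.998, -0.061, 0.002, 0.003]
contact_force: [0.4, -0.5, -0.1]
gripper_width: 85.4
```

```bash
python3 -c "
from h import *
st();rel([464.3,163,49],-6.7)
snap('side','s18.png')
crop('s18.png','s18c.png',270,240,430,380,5)"
```

```text
26.4 grasp [464.2 162.7 127.9] yaw -7.01 F [ 0.4 -0.5 -0.1] w 85.4
[0.0, 0.001, -0.263] 0.01
```

View pics/s18c.png

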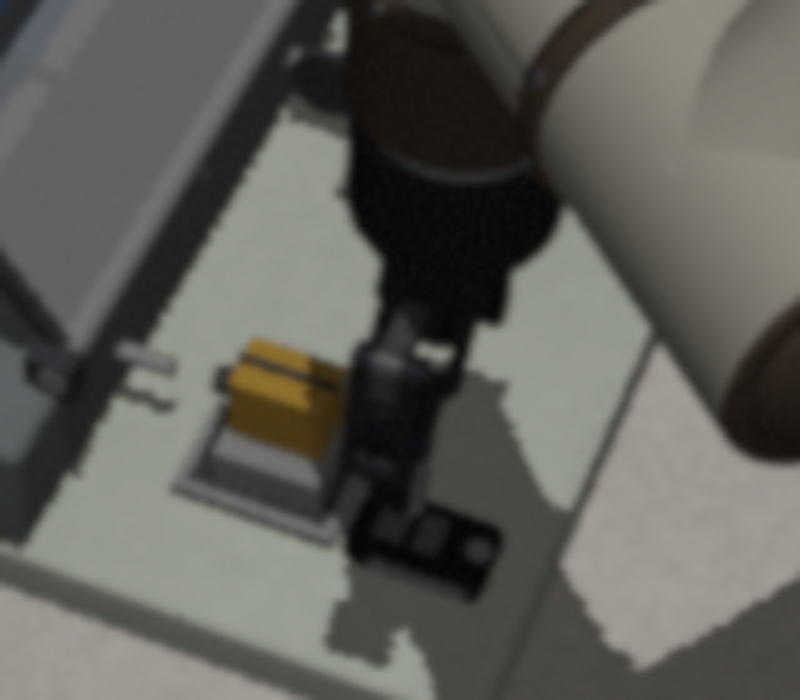

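>>> play_rows([
  [[0,0.001,-0.13],0,-1],
  [[0,0.001,-0.22],0,-1],
  [[0,0.001,-0.263],0,-1],
  [[0,0.001,-0.263],0,-1],
  [[0,0.001,-0.263],0,1],
  [[0,0.001,-0.263],0,1],
  [[0,0.001,-0.263],0,1],
  [[0,0.001,-0.263],0,1],
])

```text
clock: 27.45
position: [464.9, 163.5, 206.8]
ee_rot: [0.998, -0.061, 0.004, 0.001]
contact_force: [-0.6, 0.9, 5.3]
gripper_width: 32.4
```

```bash
python3 -c "
from h import *
st()
snap('side','s19.png')
crop('s19.png','s19c.png',270,240,430,380,5)"
```

```text
27.45 grasp [464.9 163.5  51.8] yaw -6.95 F [-0.6  0.9  5.3] w 32.4
```

View pics/s19c.png

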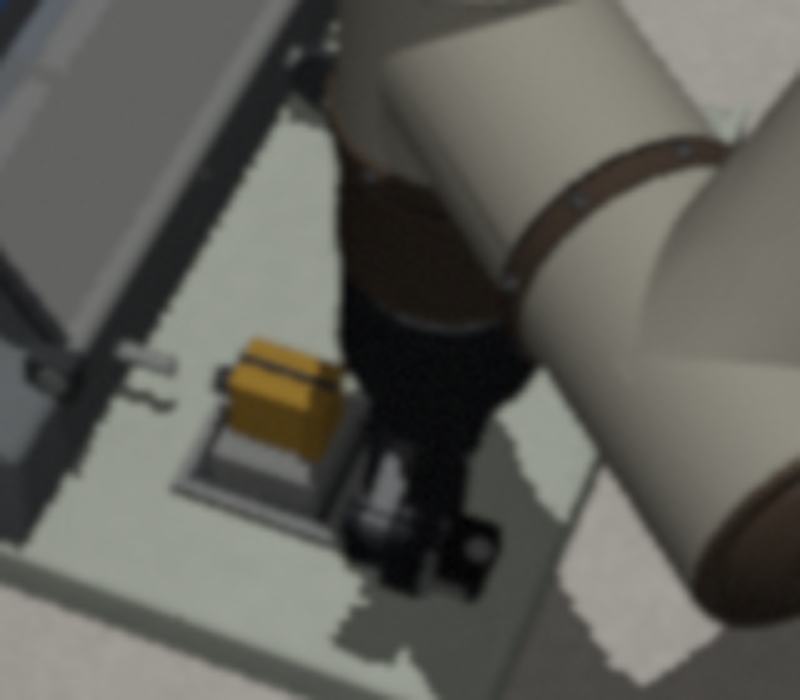

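>>> play_rows([
  [[0,0,0.12],0,1],
  [[0,0,0.25],0,1],
  [[0.05,0.15,0.25],0.04,1],
  [[0.13,0.3,0.25],0.08,1],
  [[0.2,0.48,0.25],0.1,1],
  [[0.28,0.65,0.25],0.13,1],
  [[0.293,0.725,0.25],0.13,1],
  [[0.293,0.725,0.25],0.13,1],
  [[0.293,0.725,0.25],0.13,1],
])

```text
clock: 28.62
position: [552.5, 380.3, 281.3]
ee_rot: [1.0, -0.027, 0.004, 0.002]
contact_force: [-0.5, -0.6, 1.2]
gripper_width: 32.4
```

```bash
python3 -c "
from h import *
st();rel([553,381,35],-3)
snap('side','s20.png');snap('top','t20.png')
crop('s20.png','s20c.png',200,240,420,480,2.5)
crop('t20.png','t20c.png',90,200,250,340,4)"
```

```text
28.62 grasp [552.5 380.3 126.3] yaw -3.07 F [-0.5 -0.6  1.2] w 32.4
[0.002, 0.002, -0.304] 0.002
```

View pics/s20c.png

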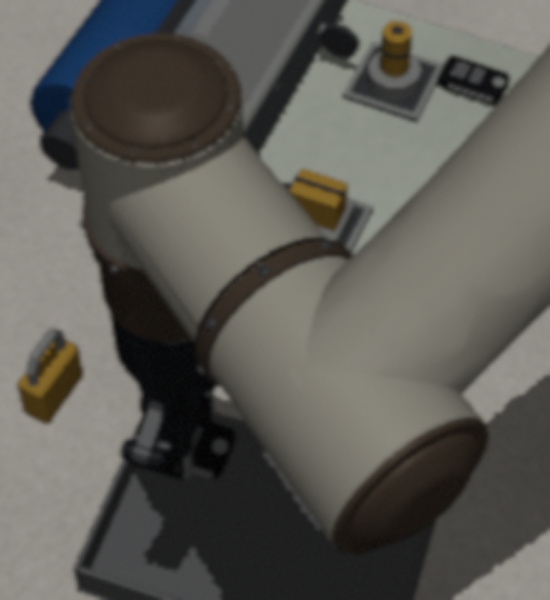

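View pics/t20c.png

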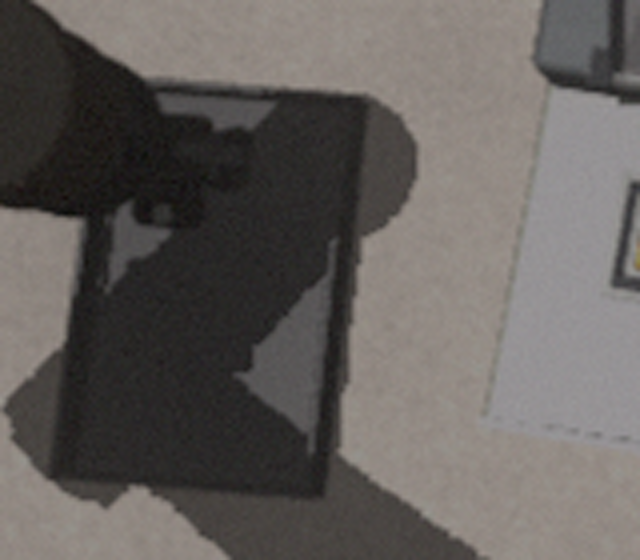

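>>> play_rows([
  [[0.002,0.002,-0.12],0,1],
  [[0.002,0.002,-0.24],0,1],
  [[0.002,0.002,-0.31],0,1],
  [[0.002,0.002,-0.31],0,1],
  [[0.002,0.002,-0.31],0,0],
  [[0.002,0.002,-0.31],0,0],
  [[0.002,0.002,-0.31],0,0],
  [[0.002,0.002,-0.15],0,0],
  [[0.002,0.002,0],0,0],
  [[0.002,0.002,0.2],0,-1],
  [[0,-0.2,0.25],0,-1],
  [[-0.1,-0.4,0.25],0,-1],
])

```text
clock: 30.22
position: [525.2, 263.0, 359.2]
ee_rot: [1.0, -0.027, 0.006, -0.0]
contact_force: [0.8, -0.3, -0.1]
gripper_width: 85.5
```

```bash
python3 -c "
from h import *
st();rel([434.5,-51,140],-7.2)"
```

```text
30.23 grasp [525.2 263.  204.2] yaw -3.11 F [ 0.8 -0.3 -0.1] w 85.5
[-0.302, -1.047, -0.214] -0.136
```

>>> play_rows([
  [[-0.1,-0.17,0],-0.05,-1],
  [[-0.2,-0.34,0],-0.1,-1],
  [[-0.3,-0.5,0],-0.137,-1],
  [[-0.4,-0.66,0],-0.137,-1],
  [[-0.5,-0.8,0],-0.137,-1],
  [[-0.5,-0.85,0],-0.137,-1],
])

```text
clock: 30.98
position: [372.6, 5.9, 359.8]
ee_rot: [0.998, -0.064, 0.007, -0.001]
contact_force: [0.8, 0.3, 0.3]
gripper_width: 85.5
```

```bash
python3 pos.py 21; python3 -c "
from h import *
crop('top21.png','top21d.png',90,200,250,340,4)"
```

```text
30.98 grasp [372.6   5.9 204.8] yaw -7.29 F [0.8 0.3 0.3] w 85.5
top flat_clamp [([526.0, 131.0, 73.0], 0.84)]
top round_clamp [([503.0, -34.0, 51.0], 0.93)]
top fob1 [([433.0, -50.0, 48.0], 0.91), ([558.0, 380.0, 18.0], 0.78)]
top tray [([493.0, 395.0, 8.0], 0.81)]
side flat_clamp [([526.0, 148.0, 58.0], 0.8)]
side round_clamp [([585.0, 87.0, 42.0], 0.28)]
side fob1 [([432.0, -46.0, 45.0], 0.66), ([548.0, 384.0, 19.0], 0.57)]
side tray [([507.0, 365.0, -2.0], 0.94)]
```

View pics/top21c.png

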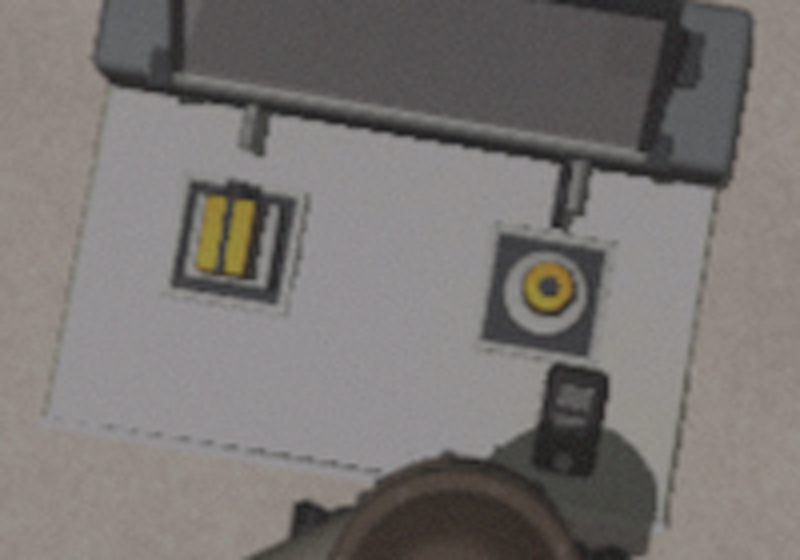

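View pics/top21d.png

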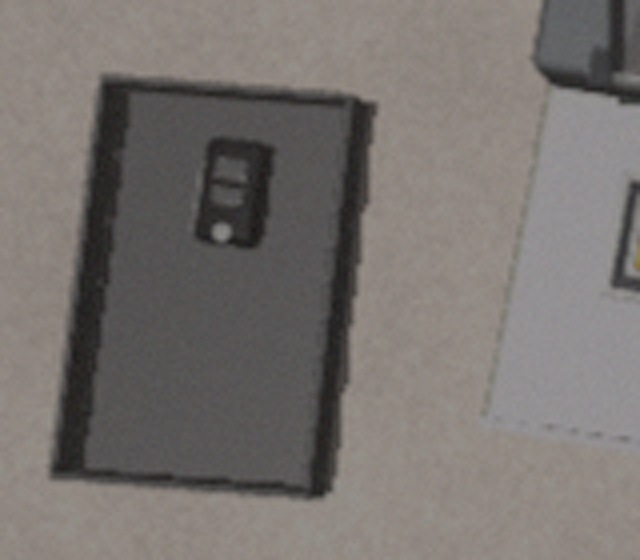

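Fob is in the tray; right fob is unmoved. Go over it at about (434.5, -51).

```bash
python3 -c "
from h import *
rel([434.5,-51,130],-7.2);rel([434.5,-51,49.5],-7.2)"
```

```text
[0.197, -0.198, -0.247] -0.001
[0.197, -0.198, -0.515] -0.001
```

>>> play_rows([
  [[0.1,-0.1,0],0,-1],
  [[0.197,-0.198,-0.05],0,-1],
  [[0.197,-0.198,-0.2],0,-1],
  [[0.197,-0.198,-0.25],0,-1],
  [[0.197,-0.198,-0.25],0,-1],
])

```text
clock: 32.1
position: [434.5, -50.8, 282.8]
ee_rot: [0.998, -0.062, 0.004, 0.001]
contact_force: [0.3, 0.5, 0.1]
gripper_width: 85.4
```

```bash
python3 -c "
from h import *
st();rel([434.5,-51,49.5],-7.2)
snap('side','s22.png')
crop('s22.png','s22c.png',310,180,450,320,5)"
```

```text
32.1 grasp [434.5 -50.8 127.8] yaw -7.16 F [0.3 0.5 0.1] w 85.4
[-0.0, -0.001, -0.261] -0.001
```

View pics/s22c.png

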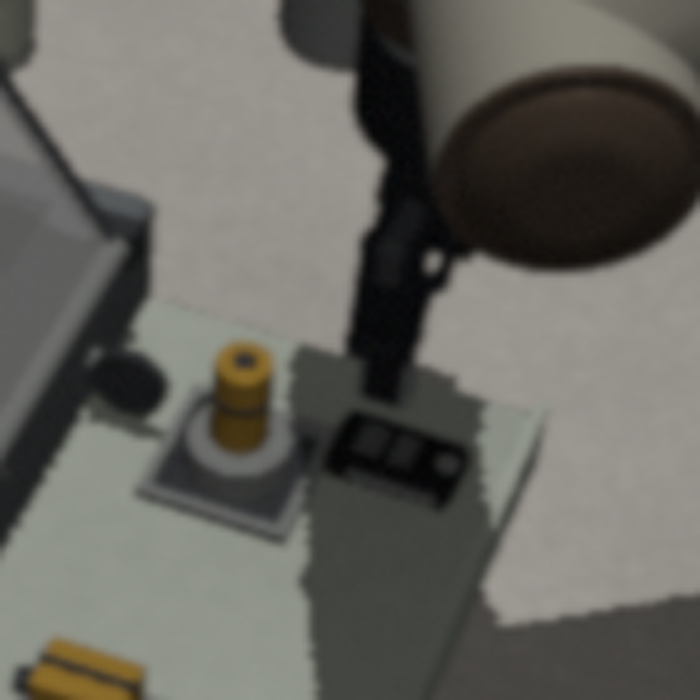

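>>> play_rows([
  [[0,0,-0.13],0,-1],
  [[0,0,-0.22],0,-1],
  [[0,0,-0.261],0,-1],
  [[0,0,-0.261],0,-1],
  [[0,0,-0.261],0,1],
  [[0,0,-0.261],0,1],
  [[0,0,-0.261],0,1],
  [[0,0,-0.261],0,1],
  [[0,0,-0.12],0,1],
  [[0,0,0],0,1],
  [[0,0,0],0,1],
])

```text
clock: 33.52
position: [435.6, -50.5, 286.7]
ee_rot: [0.998, -0.062, 0.009, -0.001]
contact_force: [0.5, -0.8, -1.1]
gripper_width: 32.3
```

```bash
python3 -c "
from h import *
st();rel([453,386.5,130],-3)
snap('side','s23.png')
crop('s23.png','s23c.png',310,180,450,320,5)"
```

```text
33.52 grasp [435.6 -50.5 131.7] yaw -7.11 F [ 0.5 -0.8 -1.1] w 32.3
[0.058, 1.457, -0.006] 0.137
```

View pics/s23c.png

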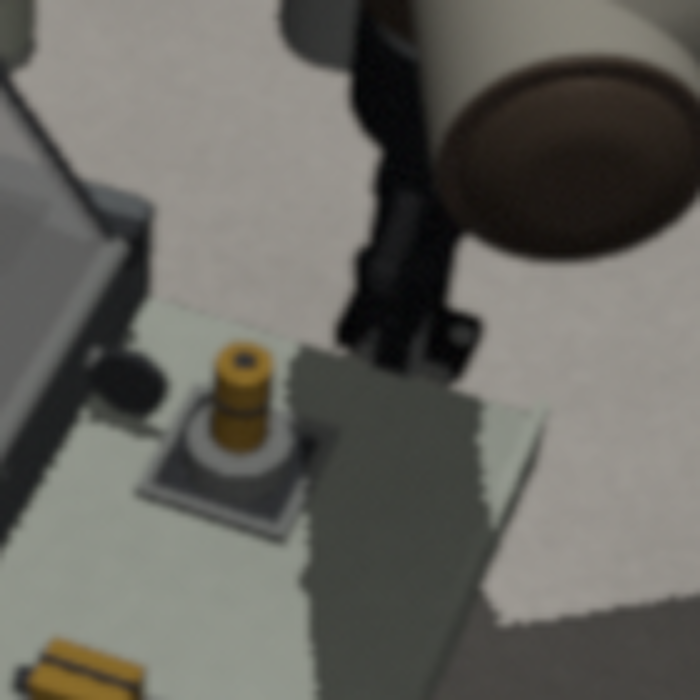

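>>> play_rows([
  [[-0.03,0.18,0.05],0,1],
  [[-0.05,0.36,0.05],0.03,1],
  [[-0.05,0.54,0.05],0.07,1],
  [[-0.02,0.72,0.05],0.1,1],
  [[0.02,0.9,0.05],0.137,1],
  [[0.03,1.0,0.05],0.137,1],
  [[0.03,1.0,0.05],0.137,1],
])

```text
clock: 34.45
position: [443.8, 251.1, 298.3]
ee_rot: [1.0, -0.025, 0.006, 0.0]
contact_force: [-0.4, -0.0, -0.0]
gripper_width: 32.3
```

```bash
python3 -c "
from h import *
st();rel([453,386.5,130],-3)
p=snap('top','t24.png');print([(np.round(d['centre']),d['conf']) for d in arm.look_for('tray',p)])
crop('t24.png','t24c.png',90,200,250,340,4)"
```

```text
34.45 grasp [443.8 251.1 143.3] yaw -2.9 F [-0.4 -0.  -0. ] w 32.3
[0.031, 0.451, -0.044] -0.003
[(array([564., 403.,   9.]), 0.78)]
```

View pics/t24c.png

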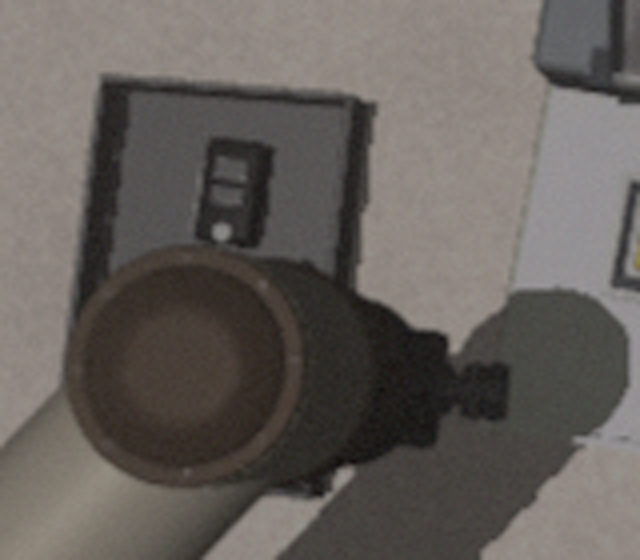

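>>> play_rows([
  [[0.01,0.2,0],0,1],
  [[0.02,0.4,0],0,1],
  [[0.02,0.451,0],0,1],
  [[0.02,0.451,-0.1],0,1],
  [[0.02,0.451,-0.25],0,1],
  [[0.02,0.451,-0.366],0,1],
  [[0.02,0.451,-0.366],0,1],
])

```text
clock: 35.42
position: [448.7, 381.7, 185.9]
ee_rot: [1.0, -0.027, 0.003, 0.004]
contact_force: [-0.0, 0.3, -1.1]
gripper_width: 32.3
```

>>> play_rows([
  [[0,0,0],0,0],
  [[0,0,0],0,0],
  [[0,0,0],0,0],
  [[0,0,0.15],0,0],
  [[0,0,0.35],0,0],
  [[0,0,0.55],0,-1],
  [[-0.1,-0.15,0.65],0,-1],
  [[-0.2,-0.35,0.65],-0.05,-1],
  [[-0.25,-0.55,0.65],-0.1,-1],
  [[-0.25,-0.75,0.65],-0.15,-1],
  [[-0.25,-0.95,0.65],-0.17,-1],
  [[-0.25,-1,0.65],-0.17,-1],
])

```text
clock: 36.92
position: [372.6, 78.9, 381.7]
ee_rot: [0.997, -0.074, 0.004, 0.004]
contact_force: [-0.1, 0.4, -0.7]
gripper_width: 85.4
```

```bash
python3 pos.py 25; python3 -c "
from h import *
crop('top25.png','top25d.png',90,150,410,350,2.5)"
```

```text
36.92 grasp [372.6  78.9 226.7] yaw -8.43 F [-0.1  0.4 -0.7] w 85.4
top flat_clamp [([529.0, 130.0, 73.0], 0.78), ([449.0, 383.0, 23.0], 0.64)]
top round_clamp [([579.0, 37.0, 35.0], 0.74), ([501.0, -36.0, 49.0], 0.67)]
top fob1 [([556.0, 381.0, 20.0], 0.98), ([450.0, 384.0, 22.0], 0.82), ([689.0, -300.0, 80.0], 0.46)]
top tray [([502.0, 400.0, 6.0], 0.88)]
side flat_clamp [([529.0, 144.0, 60.0], 0.7), ([515.0, -352.0, 76.0], 0.26)]
side round_clamp [([503.0, -25.0, 51.0], 0.62)]
side fob1 [([450.0, 388.0, 19.0], 0.83)]
side tray [([515.0, 363.0, 1.0], 0.81)]
```

View pics/top25d.png

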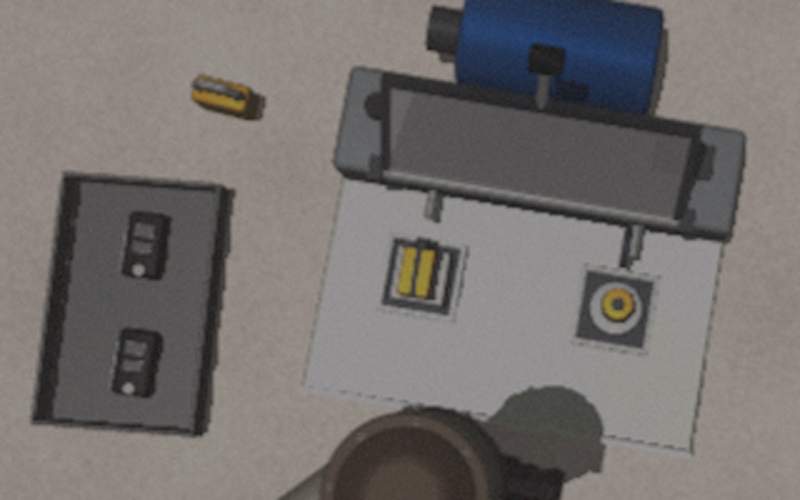

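View pics/side25.png

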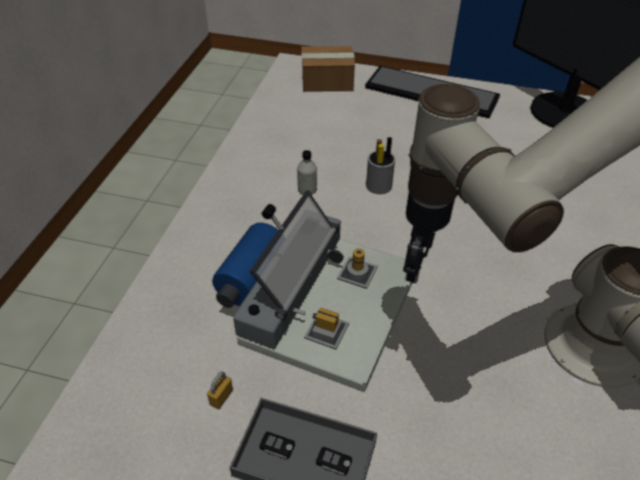

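```bash
python3 -c "
from h import *
rel(knob(125)+[0,0.5,70],-8.33)"
```

```text
[1.001, -0.194, 0.224] -0.005
```

>>> play_rows([
  [[0.05,0,0.1],0,-1],
  [[0.2,-0.05,0.22],0,-1],
  [[0.4,-0.1,0.224],0,-1],
  [[0.6,-0.13,0.224],0,-1],
  [[0.8,-0.16,0.224],0,-1],
  [[1.0,-0.194,0.224],0,-1],
  [[1.0,-0.194,0.224],0,-1],
  [[1.0,-0.194,0.224],0,-1],
])

```text
clock: 38.42
position: [674.0, 24.7, 446.7]
ee_rot: [0.997, -0.071, 0.002, 0.005]
contact_force: [-0.2, -0.0, 0.2]
gripper_width: 85.3
```

```bash
python3 -c "
from h import *
st();rel(knob(125)+[0,0.5,0],-8.33)
snap('side','s26.png')
crop('s26.png','s26c.png',190,80,370,260,4)"
```

```text
38.42 grasp [674.   24.7 291.7] yaw -8.15 F [-0.2 -0.   0.2] w 85.3
[0.0, -0.001, -0.229] -0.006
```

View pics/s26c.png

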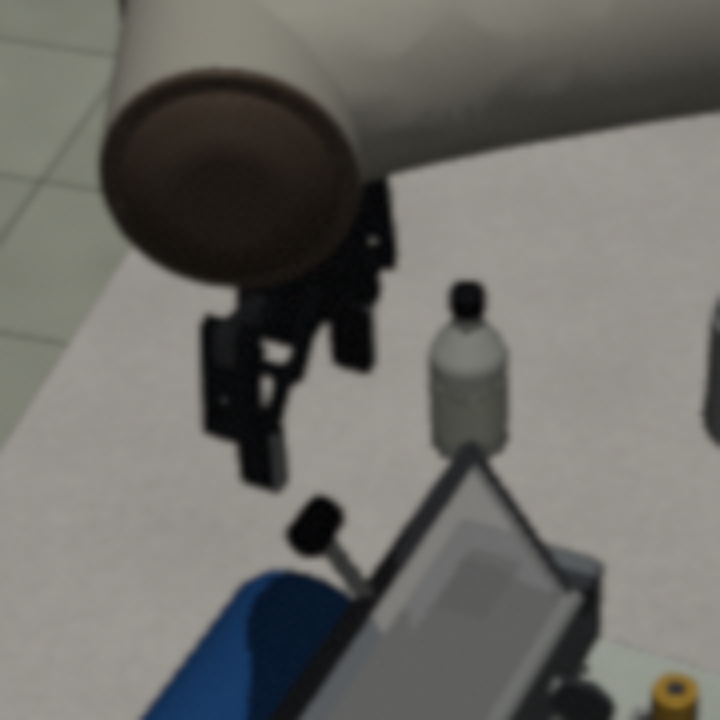

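>>> play_rows([
  [[0,-0.001,-0.12],0,-1],
  [[0,-0.001,-0.229],0,-1],
  [[0,-0.001,-0.229],0,-1],
  [[0,-0.001,-0.229],0,1],
  [[0,-0.001,-0.229],0,1],
  [[0,-0.001,-0.229],0,1],
  [[0,-0.001,-0.229],0,1],
  [[0,-0.001,-0.229],0,1],
])

```text
clock: 39.48
position: [673.5, 25.2, 380.8]
ee_rot: [0.997, -0.071, 0.004, 0.004]
contact_force: [-1.8, 4.8, 5.8]
gripper_width: 24.8
```

```bash
python3 -c "
from h import *
st()
a=knob(125)
for f in (115,105,95,85,75,65,55,45,35,28): print(np.round((knob(f)-a)/300,3).tolist())"
```

```text
39.48 grasp [673.5  25.2 225.8] yaw -8.1 F [-1.8  4.8  5.8] w 24.8
[-0.075, 0.011, 0.044]
[-0.156, 0.023, 0.073]
[-0.241, 0.035, 0.089]
[-0.327, 0.048, 0.089]
[-0.412, 0.06, 0.073]
[-0.493, 0.072, 0.044]
[-0.568, 0.083, 0.0]
[-0.634, 0.093, -0.056]
[-0.689, 0.101, -0.123]
[-0.721, 0.106, -0.175]
```

>>> play_rows([
  [[-0.075,0.011,0.044],0,1],
  [[-0.156,0.023,0.073],0,1],
  [[-0.241,0.035,0.089],0,1],
  [[-0.327,0.048,0.089],0,1],
  [[-0.412,0.06,0.073],0,1],
  [[-0.493,0.072,0.044],0,1],
  [[-0.568,0.083,0.0],0,1],
  [[-0.634,0.093,-0.056],0,1],
  [[-0.689,0.101,-0.123],0,1],
  [[-0.715,0.105,-0.165],0,1],
  [[-0.72,0.106,-0.172],0,1],
])

```text
clock: 40.85
position: [457.2, 57.5, 329.5]
ee_rot: [0.998, -0.07, 0.005, 0.003]
contact_force: [-4.2, 3.8, 5.8]
gripper_width: 25.1
```

```bash
python3 -c "
from h import *
st();rel(knob(25))
snap('side','s27.png')
crop('s27.png','s27c.png',210,150,440,380,3)"
```

```text
40.85 grasp [457.2  57.5 174.5] yaw -8.06 F [-4.2  3.8  5.8] w 25.1
[-0.009, -0.005, -0.037] None
```

View pics/s27c.png

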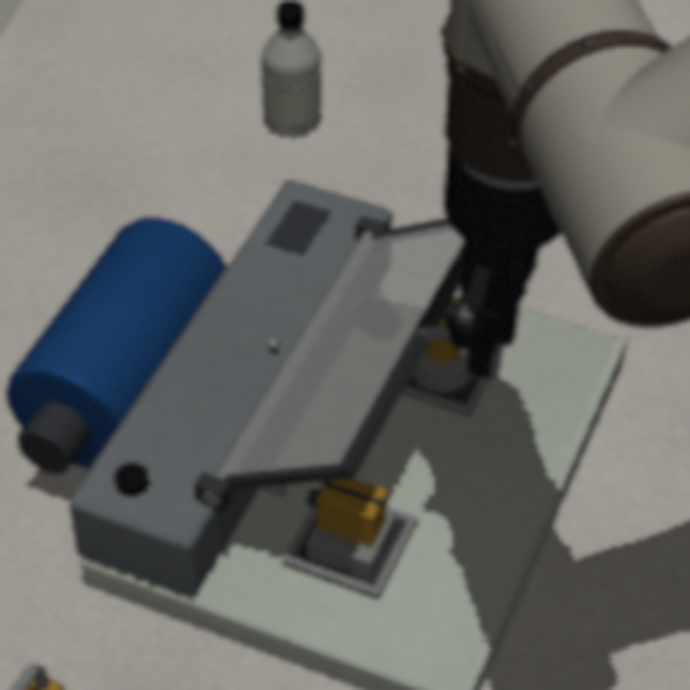

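>>> play_rows([
  [[-0.005,0,-0.01],0,1],
  [[-0.005,0,-0.01],0,-1],
  [[-0.005,0,-0.01],0,-1],
  [[-0.005,0,-0.01],0,-1],
  [[-0.005,0,-0.01],0,-1],
  [[-0.005,0,0.12],0,-1],
  [[-0.005,0,0.3],0,-1],
  [[-0.1,0.1,0.4],0,-1],
  [[-0.2,0.25,0.4],0,-1],
  [[-0.25,0.45,0.4],0,-1],
  [[-0.25,0.65,0.4],0,-1],
  [[-0.25,0.65,0.4],0,-1],
])

```text
clock: 42.4
position: [382.0, 255.6, 449.2]
ee_rot: [0.998, -0.068, 0.005, 0.003]
contact_force: [-0.2, -0.2, -0.8]
gripper_width: 85.5
```

```bash
python3 pos.py 28; python3 -c "
from h import *
crop('top28.png','top28d.png',90,150,410,350,2.5)"
```

```text
42.4 grasp [382.  255.6 294.2] yaw -7.81 F [-0.2 -0.2 -0.8] w 85.5
top flat_clamp [([508.0, 136.0, 50.0], 0.44)]
top round_clamp []
top fob1 [([556.0, 379.0, 22.0], 0.95), ([451.0, 383.0, 23.0], 0.75)]
top tray [([519.0, 395.0, 7.0], 0.96)]
side flat_clamp [([524.0, 145.0, 55.0], 0.94)]
side round_clamp [([494.0, -20.0, 51.0], 0.58), ([448.0, 385.0, 19.0], 0.45)]
side fob1 [([548.0, 380.0, 18.0], 0.8), ([450.0, 386.0, 18.0], 0.67)]
side tray [([518.0, 362.0, -0.0], 0.57)]
```

View pics/top28d.png

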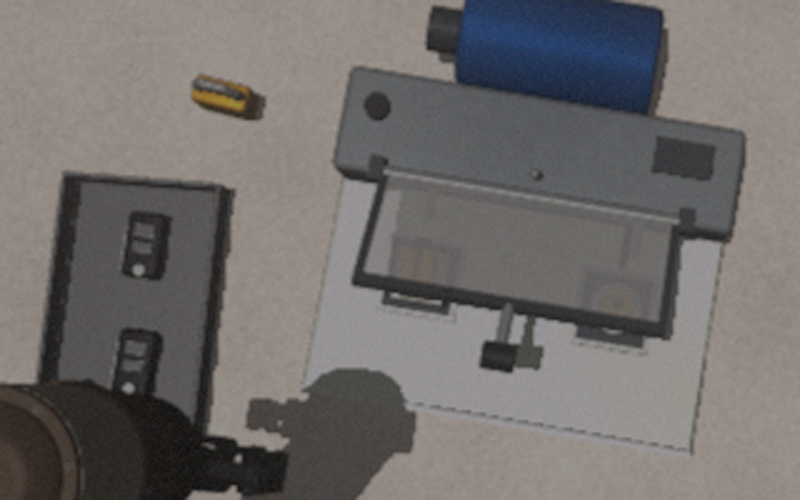

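View pics/side28.png

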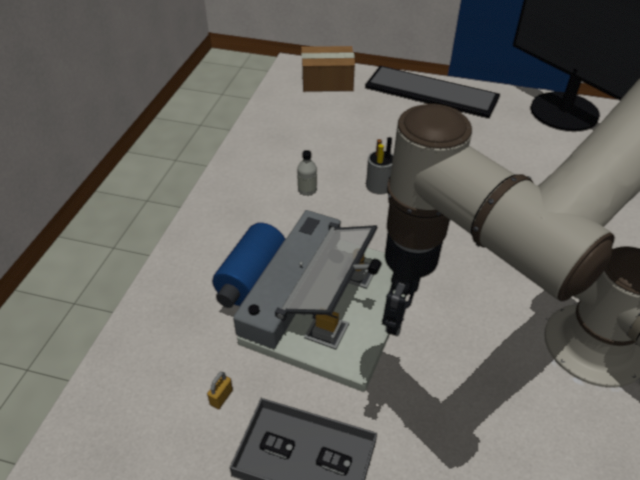

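View pics/side28c.png

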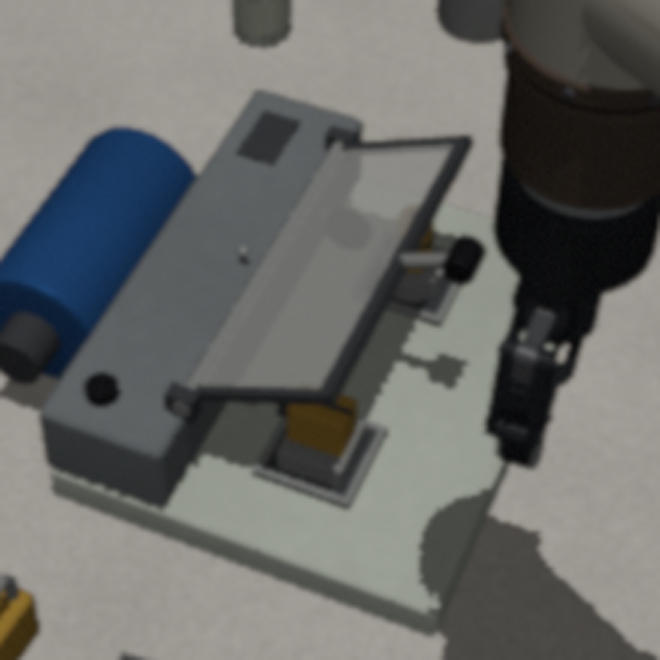

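```bash
python3 -c "
from h import *
print(arm.job_done());st()"
```

```text
the job is handed in; nothing more can be done
None
the job is handed in; nothing more can be done
```

The changeover is finished and handed in after about 42 s of the 210 s. The module gives no verdict, so what follows rests on the last camera pictures.

**What I did**
- I tipped the guard open by its knob and let go.
- I parked the round clamp on the free deck, moved the flat clamp from the right seat to the left, then put the round clamp in the right seat.
- I moved both fobs into the tray. Only two were there.
- I led the guard back by its knob, let go and moved the arm clear.

**Last checks**
- **Guard:** shut. Its free corners are back within 1 pixel of where they were in the first side picture. I had no reading of the joint angle itself.
- **Clamps:** each stands upright inside the rims of the other's old seat. The downward force rose when each touched the seat floor. Seen through the shut guard, neither has shifted.
- **Fobs:** both lie flat in the tray at roughly (555, 380) and (450, 384) mm. The deck showed no third one.
- **Bystanders:** the oil bottle, tool pot and padlock look unmoved.

**What disagreed**
- The two cameras differed by about 2–4 mm on the seats and up to 7 mm on some fob readings. I settled positions from the averages and from where the gripper closed on each clamp.
- With the guard shut, the network found the round clamp only in the side picture, with a position error of about 10–15 mm. It found no round clamp in the top picture, though it can be seen there through the guard.

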